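# Load the sleeve pallet and clamp it in the laser marker

### The arm

A 7-joint arm with a two-finger parallel gripper is mounted at the origin on the work surface. World frame = base frame: x ahead of the robot, y to its left, z up, the work surface at z = 0. Lengths are in m, angles in rad, forces in N, time in s.
With the tool pointing down it reaches from about 0.4 to 0.85 m from the base axis. Payload 10.4 kg.
Tool frame: the origin (TCP) lies midway between the tips of the shut fingers; the grasp point (between the pads) lies 19 mm behind it; z points along the fingers, y is the line along which they close (so a half turn about z gives the same grasp; the last joint's range is limited). The gripper opens to 85 mm and grips with 20 to 120 N. Pads are 22 mm wide; open, the fingers measure 114 mm over their backs; the gripper's body (76 mm by 85 mm) begins 54 mm behind the grasp point. The pads swing forward as they close: fully open they stand 13 mm farther back than shut.
Start: joints at [1.256, 0.332, -0.065, 1.46, 0.022, 1.35, -0.088], TCP at [0.18, -0.599, 0.231] pointing down, gripper open.
Joint ranges: [-2.6, 2.6], [-0.5, 2.12], [-1.47, 1.34], [0.16, 2.42], [-1.27, 4.41], [0.06, 2.06], [-2.6, 2.6]. Speed limits (rad/s): [2.22, 2.22, 2.79, 2.79, 3.14, 3.14, 3.14].

### API

Orientations are given as a unit quaternion [x, y, z, w].
In Python, from workcell import get_obs, camera, camera_params, hand_in gives the robot as it stands.
- The arm moves only by the tool carry_out, never from a script. Its argument "commands" is a list that holds one entry, the list of rows, each a list of 6 numbers: the shift along the tool's x, y, z in units of 40 mm (1.0 is 40 mm), then the turn, a rotation vector about the tool's x, y, z in units of 6 degrees (1.0 is 6 degrees). In form: [[[x, y, z, ax, ay, az], ...]]. A call has 1 to 20 rows; each row shifts and turns the commanded pose from where the row before left it, along the tool's axes as they then stand; what a row does not reach is not made up. A row lasts 1/12 s, in which the tool goes at most 41.7 mm and 7.16 degrees, less where a joint would pass 70% of its speed; a pose out of reach is approached as far as the arm can. A call is refused whole if a number of a shift passes 1 or a number of a turn 1, either way. A call with a gripper value outside its range is refused whole. "hand" is the closure, from -1 (fully open) to 1 (shut), set as the call begins (left out, the last holds). The fingers move at their own pace and stop on an object; "force" is the grip in N (left out, the last holds). Time passes only in rows, so rows that do not move let the fingers close. It gives the time, the measured TCP pose, the force, the opening and the grip force at its end, in the units of the state.
- get_obs(): the state, without advancing time (a new reading comes with each control period).
- camera(name): name is "scene" or "side" or "wrist"; returns the picture (420x560x3 uint8, red, green, blue); there is no depth.
- camera_params(name): a dict with "mtx" (3x3 intrinsics, pixels), "R" (3x3) and "t" (3): a world point X has camera coordinates R X + t. Camera axes: x right, y down, z forward; pixel columns grow to the right and rows downward; lengths in m; the calibration is good to about 2 mm. A picture is of the moment at which its call begins: read the wrist's pose just before it. camera_params takes no time and is no camera call; for the wrist camera it gives the pose at the moment of the call.
- hand_in(): hands the job in; it is judged then, once.
The state is a dict: "clock": time; "joint_pos": joint angles; "joint_velocities": joint speeds; "tau": joint torques, N m; "position": TCP position; "ee_rot": TCP orientation; "ft_force": force on the tool from outside, world axes, zero at the start; "torque": the same for the moment, N m; "grip_width": opening from 0.0 (shut) to 1.0 (fully open); "grasp_force": force on a finger pad.
Only numpy, scipy, OpenCV 4.12 (cv2) and the standard library are available. Lean on these libraries where they do the work, as an engineer would, in place of code of your own. Each camera call takes 0.05 s, during which the arm holds its last target. There are 200 camera calls.

### The job

Slide every blank sleeve standing on the bench down over its own arbor of the clamped pallet until it is fully home. Then throw the loading nest's toggle clamp right over to release the pallet, carry the loaded pallet level by its grip to the marking nest, seat it flat between the rails, and lock it there with the marking nest's toggle clamp. Leave the loading clamp open, and leave the bottle, tub and spanner alone.

Things in the scene. Friction and masses are not known exactly. Their poses are not given: they have to be found in the camera images.
- load_nest: Loading nest (bright aluminium, white rails; holds the pallet at the start), fixed: plate 10 mm thick, -85 to +185 mm in x, +-85 mm in y. Origin on the bench under the centre of the pallet seat; x points from seat to clamp, z up. Rails 8 mm high round the 140 mm square seat, 3 mm play each side. Handle hinge at x = 153.5 mm; the locked arm (14 mm wide, y = 0) reaches back to x = 55 mm.
- load_seat (a point): Centre of the loading nest's seat, on the upper face of its plate (10 mm above the bench); axes as the nest.
- load_clamp (a joint): Handle angle (rad) of the loading nest's toggle clamp: 0 = locked: handle leaning 0.4 rad from upright towards the seat, arm down over the pallet's rim; 1.05 = open: handle leaning 0.65 rad away from the seat (nest's +x), arm up and clear. A spring holds it at either end: dead centre at about 0.18, up to about 5 N at the ball, then it snaps on by itself. A locked arm cannot be lifted by pulling on the pallet.
- load_grip (a point): Centre of the black ball knob (28 mm diameter) at the end of the loading clamp's steel handle, 80 mm from the hinge. It swings in the nest's x-z plane. Pinch it from above with the fingers closing along the nest's y, so that it can turn between them, and lead it along its arc; or push it round from behind.
- load_pivot (a point): Point on the hinge line of the loading clamp (hinge along the nest's y), 62 mm above the bench, axes as the nest. The ball's centre is this + 80 mm * (sin(q - 0.4) along the nest's x, cos(q - 0.4) up), q = the clamp's joint value.
- stage_nest: Marking nest (dark steel with small holes; empty at the start, clamp open), fixed: plate 10 mm thick, -85 to +185 mm in x, +-85 mm in y. Origin on the bench under the centre of the pallet seat; x points from seat to clamp, z up. Rails 8 mm high round the 140 mm square seat, 3 mm play each side. Handle hinge at x = 153.5 mm; the locked arm (14 mm wide, y = 0) reaches back to x = 55 mm.
- stage_seat (a point): Centre of the marking nest's seat, on the upper face of its plate (10 mm above the bench); axes as the nest. The pallet's origin belongs here, pallet square to the nest, either way round.
- stage_clamp (a joint): Handle angle (rad) of the marking nest's toggle clamp: 0 = locked: handle leaning 0.4 rad from upright towards the seat, arm down over the pallet's rim; 1.05 = open: handle leaning 0.65 rad away from the seat (nest's +x), arm up and clear. A spring holds it at either end: dead centre at about 0.18, up to about 5 N at the ball, then it snaps on by itself. A locked arm cannot be lifted by pulling on the pallet.
- stage_grip (a point): Centre of the black ball knob (28 mm diameter) at the end of the marking clamp's steel handle, 80 mm from the hinge. It swings in the nest's x-z plane. Pinch it from above with the fingers closing along the nest's y, so that it can turn between them, and lead it along its arc; or push it round from behind.
- stage_pivot (a point): Point on the hinge line of the marking clamp (hinge along the nest's y), 62 mm above the bench, axes as the nest. The ball's centre is this + 80 mm * (sin(q - 0.4) along the nest's x, cos(q - 0.4) up), q = the clamp's joint value.
- pallet: Loose aluminium pallet, 140 x 140 x 12 mm, about 0.5 kg empty, four upright steel arbors (38 mm diameter, 40 mm high, top tapered to 24 mm) at x, y = +-40 mm; in the middle a black lifting grip: bar 40 mm (x) by 16 mm (y), 68 to 92 mm above the underside, on a 14 mm post. Origin: centre of the underside, z up. Starts in the loading nest, axes along the nest's.
- arbor0 (a point): Foot of arbor 0 of the pallet, on its axis, on the plate's upper face (12 mm above the pallet's underside), z up along the arbor. A sleeve fully home has its origin here. Arbor top is 40 mm above.
- arbor1 (a point): Foot of arbor 1 of the pallet, on its axis, on the plate's upper face (12 mm above the pallet's underside), z up along the arbor. A sleeve fully home has its origin here. Arbor top is 40 mm above.
- arbor2 (a point): Foot of arbor 2 of the pallet, on its axis, on the plate's upper face (12 mm above the pallet's underside), z up along the arbor. A sleeve fully home has its origin here. Arbor top is 40 mm above.
- arbor3 (a point): Foot of arbor 3 of the pallet, on its axis, on the plate's upper face (12 mm above the pallet's underside), z up along the arbor. A sleeve fully home has its origin here. Arbor top is 40 mm above.
- sleeve0: Blank aluminium sleeve (plain tube): 50 mm outer diameter, 41 mm bore, 50 mm high, about 90 g, standing upright on the bench between the nests; all sleeves are alike, three or four are there. Origin at the centre of its lower end, z up along its axis. None if absent.
- sleeve1: Blank aluminium sleeve (plain tube): 50 mm outer diameter, 41 mm bore, 50 mm high, about 90 g, standing upright on the bench between the nests; all sleeves are alike, three or four are there. Origin at the centre of its lower end, z up along its axis. None if absent.
- sleeve2: Blank aluminium sleeve (plain tube): 50 mm outer diameter, 41 mm bore, 50 mm high, about 90 g, standing upright on the bench between the nests; all sleeves are alike, three or four are there. Origin at the centre of its lower end, z up along its axis. None if absent.
- sleeve3: Blank aluminium sleeve (plain tube): 50 mm outer diameter, 41 mm bore, 50 mm high, about 90 g, standing upright on the bench between the nests; all sleeves are alike, three or four are there. Origin at the centre of its lower end, z up along its axis. None if absent.
- sleeve4: Blank aluminium sleeve (plain tube): 50 mm outer diameter, 41 mm bore, 50 mm high, about 90 g, standing upright on the bench between the nests; all sleeves are alike, three or four are there. Origin at the centre of its lower end, z up along its axis. None if absent.
- spray: Bystander: white bottle, 60 mm diameter, 170 mm high, standing at one side. Origin at the centre of its foot.
- tub: Bystander: open grey tub, 90 mm wide, 60 mm high, standing at the other side. Origin at the centre of its foot.
- spanner: Bystander: steel spanner 180 mm long lying beyond the sleeves. Origin at its middle, x along it.
There are look-alikes about, which are no part of the job. What is shaped like the sleeve4 but pink or red is not meant.

How it is judged:
On the way, in this order (a step that is already met when the one before it is completed fails the run):
1. every sleeve is fully home on an arbor, with the pallet still locked in the loading nest (((horizontal distance between sleeve0 and arbor0 below 0.006 m and z of sleeve0 in the frame of arbor0 between -0.004 and 0.004 m) or (horizontal distance between sleeve0 and arbor1 below 0.006 m and z of sleeve0 in the frame of arbor1 between -0.004 and 0.004 m) or (horizontal distance between sleeve0 and arbor2 below 0.006 m and z of sleeve0 in the frame of arbor2 between -0.004 and 0.004 m) or (horizontal distance between sleeve0 and arbor3 below 0.006 m and z of sleeve0 in the frame of arbor3 between -0.004 and 0.004 m)) and ((horizontal distance between sleeve1 and arbor0 below 0.006 m and z of sleeve1 in the frame of arbor0 between -0.004 and 0.004 m) or (horizontal distance between sleeve1 and arbor1 below 0.006 m and z of sleeve1 in the frame of arbor1 between -0.004 and 0.004 m) or (horizontal distance between sleeve1 and arbor2 below 0.006 m and z of sleeve1 in the frame of arbor2 between -0.004 and 0.004 m) or (horizontal distance between sleeve1 and arbor3 below 0.006 m and z of sleeve1 in the frame of arbor3 between -0.004 and 0.004 m)) and ((horizontal distance between sleeve2 and arbor0 below 0.006 m and z of sleeve2 in the frame of arbor0 between -0.004 and 0.004 m) or (horizontal distance between sleeve2 and arbor1 below 0.006 m and z of sleeve2 in the frame of arbor1 between -0.004 and 0.004 m) or (horizontal distance between sleeve2 and arbor2 below 0.006 m and z of sleeve2 in the frame of arbor2 between -0.004 and 0.004 m) or (horizontal distance between sleeve2 and arbor3 below 0.006 m and z of sleeve2 in the frame of arbor3 between -0.004 and 0.004 m)) and ((horizontal distance between sleeve3 and arbor0 below 0.006 m and z of sleeve3 in the frame of arbor0 between -0.004 and 0.004 m) or (horizontal distance between sleeve3 and arbor1 below 0.006 m and z of sleeve3 in the frame of arbor1 between -0.004 and 0.004 m) or (horizontal distance between sleeve3 and arbor2 below 0.006 m and z of sleeve3 in the frame of arbor2 between -0.004 and 0.004 m) or (horizontal distance between sleeve3 and arbor3 below 0.006 m and z of sleeve3 in the frame of arbor3 between -0.004 and 0.004 m)) and ((horizontal distance between sleeve4 and arbor0 below 0.006 m and z of sleeve4 in the frame of arbor0 between -0.004 and 0.004 m) or (horizontal distance between sleeve4 and arbor1 below 0.006 m and z of sleeve4 in the frame of arbor1 between -0.004 and 0.004 m) or (horizontal distance between sleeve4 and arbor2 below 0.006 m and z of sleeve4 in the frame of arbor2 between -0.004 and 0.004 m) or (horizontal distance between sleeve4 and arbor3 below 0.006 m and z of sleeve4 in the frame of arbor3 between -0.004 and 0.004 m)) and horizontal distance between pallet and load_seat below 0.008 m and z of pallet in the frame of load_seat below 0.004 m and angle between pallet's own z axis and vertical below 0.05 rad and value of joint load_clamp below 0.12 rad), for 0.2 s.
2. the loading clamp is thrown open (value of joint load_clamp above 0.9 rad), for 0.2 s.
3. the loaded pallet sits flat in the marking nest (((horizontal distance between sleeve0 and arbor0 below 0.006 m and z of sleeve0 in the frame of arbor0 between -0.004 and 0.004 m) or (horizontal distance between sleeve0 and arbor1 below 0.006 m and z of sleeve0 in the frame of arbor1 between -0.004 and 0.004 m) or (horizontal distance between sleeve0 and arbor2 below 0.006 m and z of sleeve0 in the frame of arbor2 between -0.004 and 0.004 m) or (horizontal distance between sleeve0 and arbor3 below 0.006 m and z of sleeve0 in the frame of arbor3 between -0.004 and 0.004 m)) and ((horizontal distance between sleeve1 and arbor0 below 0.006 m and z of sleeve1 in the frame of arbor0 between -0.004 and 0.004 m) or (horizontal distance between sleeve1 and arbor1 below 0.006 m and z of sleeve1 in the frame of arbor1 between -0.004 and 0.004 m) or (horizontal distance between sleeve1 and arbor2 below 0.006 m and z of sleeve1 in the frame of arbor2 between -0.004 and 0.004 m) or (horizontal distance between sleeve1 and arbor3 below 0.006 m and z of sleeve1 in the frame of arbor3 between -0.004 and 0.004 m)) and ((horizontal distance between sleeve2 and arbor0 below 0.006 m and z of sleeve2 in the frame of arbor0 between -0.004 and 0.004 m) or (horizontal distance between sleeve2 and arbor1 below 0.006 m and z of sleeve2 in the frame of arbor1 between -0.004 and 0.004 m) or (horizontal distance between sleeve2 and arbor2 below 0.006 m and z of sleeve2 in the frame of arbor2 between -0.004 and 0.004 m) or (horizontal distance between sleeve2 and arbor3 below 0.006 m and z of sleeve2 in the frame of arbor3 between -0.004 and 0.004 m)) and ((horizontal distance between sleeve3 and arbor0 below 0.006 m and z of sleeve3 in the frame of arbor0 between -0.004 and 0.004 m) or (horizontal distance between sleeve3 and arbor1 below 0.006 m and z of sleeve3 in the frame of arbor1 between -0.004 and 0.004 m) or (horizontal distance between sleeve3 and arbor2 below 0.006 m and z of sleeve3 in the frame of arbor2 between -0.004 and 0.004 m) or (horizontal distance between sleeve3 and arbor3 below 0.006 m and z of sleeve3 in the frame of arbor3 between -0.004 and 0.004 m)) and ((horizontal distance between sleeve4 and arbor0 below 0.006 m and z of sleeve4 in the frame of arbor0 between -0.004 and 0.004 m) or (horizontal distance between sleeve4 and arbor1 below 0.006 m and z of sleeve4 in the frame of arbor1 between -0.004 and 0.004 m) or (horizontal distance between sleeve4 and arbor2 below 0.006 m and z of sleeve4 in the frame of arbor2 between -0.004 and 0.004 m) or (horizontal distance between sleeve4 and arbor3 below 0.006 m and z of sleeve4 in the frame of arbor3 between -0.004 and 0.004 m)) and horizontal distance between pallet and stage_seat below 0.008 m and z of pallet in the frame of stage_seat below 0.004 m and angle between pallet's own z axis and vertical below 0.05 rad), for 0.2 s.
4. the marking clamp is locked (value of joint stage_clamp below 0.12 rad), for 0.2 s.
At the end, for the whole second after the job is handed in: Every sleeve present is on an arbor (6 mm off axis at most, lower end within 4 mm of the plate); the pallet is at rest, flat in the marking nest (8 mm off centre at most, within 4 mm of height); the marking clamp is locked (under 0.12 rad), the loading clamp open (over 0.9 rad) (all of step 3 and value of joint stage_clamp below 0.12 rad and value of joint load_clamp above 0.9 rad and linear speed of pallet below 0.02 m/s); the robot touches nothing.
It fails at once if the bottle is disturbed (moved over 30 mm) (distance of spray from where it was at the start of the episode above 0.03 m).
It fails at once if the tub is disturbed (moved over 30 mm) (distance of tub from where it was at the start of the episode above 0.03 m).
It fails at once if the spanner is disturbed (moved over 30 mm) (distance of spanner from where it was at the start of the episode above 0.03 m).
It fails at once if the pallet is tilted by more than 30 degrees (angle between pallet's own z axis and vertical above 0.52 rad).
Of sleeve0, sleeve1, sleeve2, sleeve3, sleeve4 only 3 to 4 are there at a start; the rules pass over those that are not, and their reading is None.
At some moment in a run one of sleeve0, sleeve1, sleeve2, sleeve3, sleeve4 may be knocked a few centimetres aside while the robot is not near it.
It also fails if it takes over 200 s, if anything falls off the work surface, if the arm or the gripper's body presses on something with over 40 N, if the wrist force passes 120 N, or if a joint passes its speed limit or range.

## Working session

There is one attempt and no reset: what is moved stays moved. The work goes in short steps, Python scripts to look and compute and a tool call to move; the robot and the scene stay as the last step left them, time stands still between calls to the robot, and variables do not carry over. Pictures are saved under pics/ and viewed, at most 14 in all, crops included, and the job is handed in when it is done.

Besides the shell and the picture viewer there is one more tool, called in YAML: its name, and indented under it one key for each argument. carry_out: Moves the arm, as the interface text tells. Its arguments: {"type":"object","properties":{"commands":{"type":"array"},"hand":{"type":"number"},"force":{"type":"number"}},"required":["commands"]}

```bash
mkdir -p pics; ls
python3 - <<'E'
from workcell import *
import cv2,numpy as np
o=get_obs();print({k:np.round(v,3) for k,v in o.items()})
a=camera("scene");b=camera("side")
cv2.imwrite("pics/scene0.png",a[...,::-1]);cv2.imwrite("pics/side0.png",b[...,::-1])
for n in("scene","side","wrist"):
    p=camera_params(n);print(n,np.round(p["mtx"],1).tolist(),"C",np.round(-np.array(p["R"]).T@p["t"],3),np.round(p["R"],3).tolist())
E
```

```text
pics
{'clock': np.float64(0.0), 'joint_pos': array([ 1.256,  0.333, -0.065,  1.461,  0.022,  1.35 , -0.088]), 'joint_velocities': array([ 0.001, -0.001, -0.   , -0.001,  0.   ,  0.   ,  0.   ]), 'tau': array([ 0.0000e+00, -6.2544e+01,  4.9000e-02, -3.9161e+01,  1.6000e-02,
        1.0000e-02, -0.0000e+00]), 'position': array([ 0.18 , -0.598,  0.231]), 'ee_rot': array([ 0.989,  0.145, -0.   , -0.001]), 'ft_force': array([-0.158,  0.325,  0.922]), 'torque': array([-0.012,  0.048, -0.034]), 'grasp_force': np.float64(0.0), 'grip_width': np.float64(0.999)}
scene [[493.8, 0.0, 278.2], [0.0, 493.8, 208.0], [0.0, 0.0, 1.0]] C [1.504 0.674 0.866] [[-0.567, 0.824, -0.016], [0.453, 0.296, -0.841], [-0.688, -0.484, -0.541]]
side [[504.4, 0.0, 279.4], [0.0, 504.4, 207.9], [0.0, 0.0, 1.0]] C [0.463 1.173 0.866] [[-0.996, -0.091, 0.023], [-0.07, 0.553, -0.83], [0.063, -0.828, -0.557]]
wrist [[314.1, 0.0, 281.4], [0.0, 314.1, 205.3], [0.0, 0.0, 1.0]] C [ 0.248 -0.578  0.373] [[0.288, -0.958, -0.001], [-0.92, -0.277, 0.277], [-0.266, -0.079, -0.961]]
```

View pics/scene0.png

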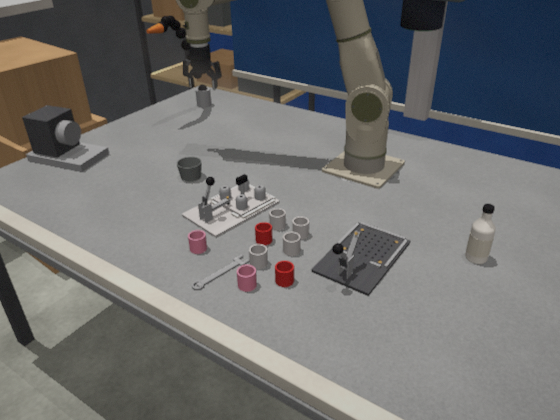

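View pics/side0.png

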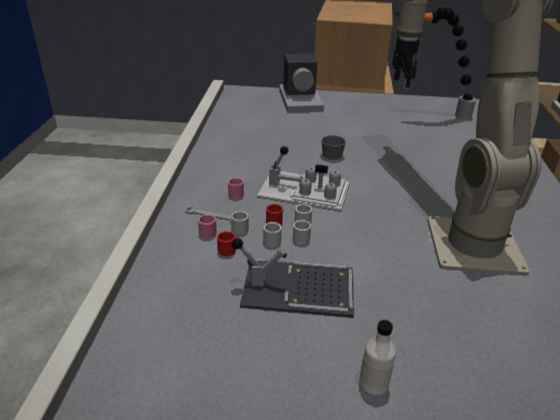

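The scene shows four grey sleeves at about (277,219), (301,228), (291,244) and (258,257). Pink and red ones are at (197,242), (264,234), (247,278) and (285,273). The loading nest is near (232,205) and the marking nest near (362,255). In the side view the grey sleeves are at (303,215), (302,233), (272,236) and (240,223).

```bash
cat > h.py <<'E'
from workcell import *
import cv2,numpy as np
from scipy.spatial.transform import Rotation as Ro
def ray(p,uv):
    R=np.array(p["R"]);C=-R.T@np.array(p["t"]);K=np.array(p["mtx"])
    return C,R.T@np.linalg.solve(K,[uv[0],uv[1],1.])
def onz(p,uv,z):
    C,d=ray(p,uv);return C+d*(z-C[2])/d[2]
def tri(rays):
    A=np.zeros((3,3));b=np.zeros(3)
    for C,d in rays:
        d=d/np.linalg.norm(d);P=np.eye(3)-np.outer(d,d);A+=P;b+=P@C
    return np.linalg.solve(A,b)
def proj(p,X):
    x=np.array(p["mtx"])@(np.array(p["R"])@X+p["t"]);return x[:2]/x[2]
def toolshift(target,pos=None,q=None):
    "world displacement to target in tool units of 40 mm"
    o=get_obs();return Ro.from_quat(o["ee_rot"]).inv().apply(np.array(target)-o["position"])/0.04
E
python3 - <<'E'
from h import *
S=camera_params("scene");D=camera_params("side")
# centre of visible sleeve blob ~ mid-height
for a,b in [((277,219),(303,215)),((301,228),(302,233)),((291,244),(272,236)),((258,257),(240,223))]:
    print(np.round(tri([ray(S,a),ray(D,b)]),3))
print("ball load",np.round(tri([ray(S,(210,182)),ray(D,(284,150))]),3),"ball st",np.round(tri([ray(S,(338,248)),ray(D,(238,243))]),3))
print("st plate",[np.round(onz(D,u,.01)[:2],3) for u in [(245,306),(354,311),(354,265)]],[np.round(onz(S,u,.01)[:2],3) for u in [(362,226),(410,241),(371,286),(317,262)]])
print("ld plate",[np.round(onz(D,u,.01)[:2],3) for u in [(260,192),(345,205),(349,182)]],[np.round(onz(S,u,.01)[:2],3) for u in [(184,209),(217,229),(279,205)]])
a=[(.989,.145)]
o=get_obs();print(Ro.from_quat(o["ee_rot"]).as_matrix().round(3))
cp=camera_params("wrist");R=Ro.from_quat(o["ee_rot"]).as_matrix();print("cam in tool",R.T@(-np.array(cp["R"]).T@cp["t"]-o["position"]),(np.array(cp["R"])@R).round(3))
E
```

```text
[ 0.486 -0.049  0.024]
[0.484 0.037 0.022]
[0.566 0.056 0.02 ]
[0.663 0.01  0.021]
ball load [ 0.561 -0.24   0.133] ball st [0.631 0.236 0.126]
st plate [array([0.602, 0.323]), array([0.346, 0.31 ]), array([0.341, 0.142])] [array([0.36 , 0.176]), array([0.353, 0.326]), array([0.59 , 0.316]), array([0.582, 0.151])]
ld plate [array([ 0.629, -0.184]), array([ 0.359, -0.142]), array([ 0.344, -0.284])] [array([ 0.586, -0.343]), array([ 0.613, -0.181]), array([ 0.399, -0.1  ])]
[[ 0.958  0.288 -0.   ]
 [ 0.288 -0.958  0.001]
 [-0.    -0.001 -1.   ]]
cam in tool [ 0.07098202 -0.00030861 -0.14227413] [[-0.     1.     0.   ]
 [-0.961 -0.    -0.277]
 [-0.277 -0.     0.961]]
```

carry_out:
  commands:
    - [[0.766, -0.648, -0.06, 0, 0, 0], [0.766, -0.648, -0.06, 0, 0, 0], [0.766, -0.648, -0.06, 0, 0, 0], [0.766, -0.648, -0.06, 0, 0, 0], [0.766, -0.648, -0.06, 0, 0, 0], [0.766, -0.648, -0.06, 0, 0, 0], [0.766, -0.648, -0.06, 0, 0, 0], [0.766, -0.648, -0.06, 0, 0, 0], [0.766, -0.648, -0.06, 0, 0, 0], [0.766, -0.648, -0.06, 0, 0, 0], [0.766, -0.648, -0.06, 0, 0, 0], [0.766, -0.648, -0.06, 0, 0, 0], [0.766, -0.648, -0.06, 0, 0, 0], [0.766, -0.648, -0.06, 0, 0, 0], [0.766, -0.648, -0.06, 0, 0, 0], [0.766, -0.648, -0.06, 0, 0, 0], [0, 0, 0, 0, 0, 0], [0, 0, 0, 0, 0, 0]]

```text
clock: 1.6
position: [0.5306, -0.0577, 0.2693]
ee_rot: [0.989, 0.148, -0.0, -0.001]
ft_force: [-0.2, -2.0, 0.5]
grip_width: 1.0
grasp_force: 0.0
```

Run:
```python
from h import *
import pickle
p=camera_params("wrist");a=camera("wrist");pickle.dump((p,a),open("w1.pkl","wb"))
cv2.imwrite("pics/w1.png",cv2.resize(a[...,::-1],(800,600)));print(get_obs()["position"],get_obs()["joint_pos"].round(2))
```

```text
[ 0.52995767 -0.05990502  0.26919754] [ 0.57  0.16 -0.61  1.62  0.09  1.39 -1.32]
```

View pics/w1.png

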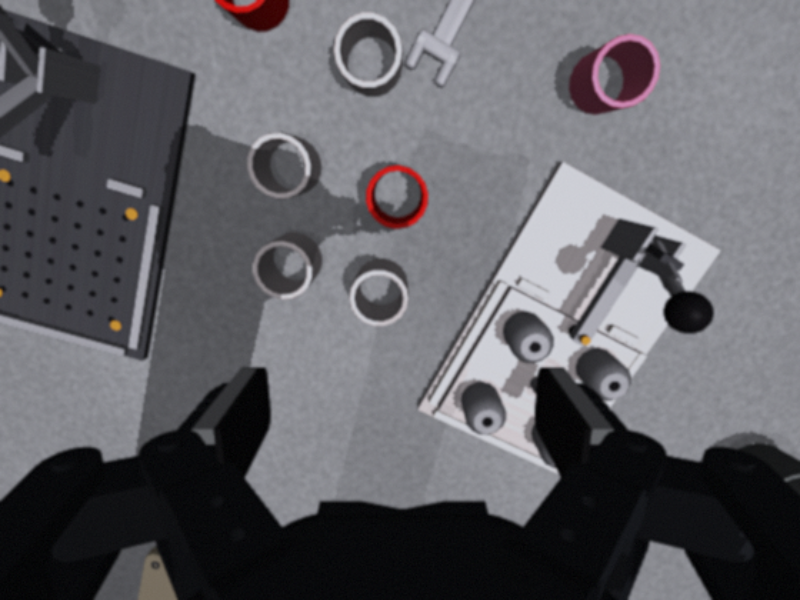

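Wrist view (800x600): the grey rims are at (368,50), (280,165), (283,270) and (379,298), with a red one at (397,196). Arbor tops are at (535,347), (613,386) and (486,421). The load plate corners are at (562,163), (720,250) and (419,408), and the marking plate is on the left.

Run:
```python
from h import *
import pickle
p,a=pickle.load(open("w1.pkl","rb"))
f=lambda u,z:onz(p,np.array(u)*.7,z)[:2].round(4)
for n,L,z in [("sl",[(368.5,50),(280,165),(283,270),(378.5,298)],.05),("red",[(397,196),(626,71),(243,-10)],.05),("arb",[(535,347),(613,386),(486,421)],.062),("ldplate",[(562,163),(720,250),(419,408)],.01),("stplate",[(194,73),(146,357)],.01),("stmount",[(131,214),(116,325),(5,175)],.01)]:
    P=[f(u,z) for u in L];print(n,*P)
    for i in range(len(P)-1): d=P[i+1]-P[i];print("   d",np.linalg.norm(d).round(4),np.degrees(np.arctan2(d[1],d[0])).round(1))
# rim centres by masking: fit ellipses of contours near manual points
g=cv2.cvtColor(cv2.resize(a,None,fx=4,fy=4,interpolation=cv2.INTER_CUBIC),cv2.COLOR_RGB2GRAY)
```

```text
sl [0.667  0.0099] [0.5698 0.0537] [0.4889 0.033 ] [ 0.4888 -0.0492]
   d 0.1066 155.7
   d 0.0835 -165.6
   d 0.0822 -90.1
red [ 0.5738 -0.0398] [ 0.7088 -0.1745] [0.6778 0.1045]
   d 0.1907 -44.9
   d 0.2807 96.3
arb [ 0.4896 -0.1864] [ 0.4755 -0.2641] [ 0.4112 -0.1712]
   d 0.079 -100.3
   d 0.113 124.7
ldplate [ 0.6391 -0.1677] [ 0.6107 -0.3337] [ 0.3776 -0.1217]
   d 0.1684 -99.7
   d 0.3151 137.7
stplate [0.6168 0.1468] [0.353  0.1489]
   d 0.2638 179.5
stmount [0.4872 0.181 ] [0.3778 0.1809] [0.4889 0.2899]
   d 0.1094 -179.9
   d 0.1556 44.5
```

carry_out:
  commands:
    - [[0, 0, 0.25, 0, 0, -0.95], [0, 0, 0.25, 0, 0, -0.95], [0, 0, 0.25, 0, 0, -0.95], [0, 0, 0.25, 0, 0, -0.95], [0, 0, 0.25, 0, 0, -0.95], [0, 0, 0.25, 0, 0, -0.95], [0, 0, 0.25, 0, 0, -0.95], [0, 0, 0.25, 0, 0, -0.95], [0, 0, 0.25, 0, 0, -0.95], [0, 0, 0.25, 0, 0, -0.95], [0, 0, 0.25, 0, 0, -0.95], [0, 0, 0, 0, 0, 0]]
  hand: -0.55

```text
clock: 2.65
position: [0.5283, -0.0624, 0.1577]
ee_rot: [0.769, 0.64, -0.001, -0.001]
ft_force: [-0.6, -0.6, -0.7]
grip_width: 0.776
grasp_force: 0.0
```

```bash
cat >> h.py <<'E'
def yaw():
    R=Ro.from_quat(get_obs()["ee_rot"]).as_matrix();return np.degrees(np.arctan2(R[1,0],R[0,0])),R
def st(*targets):
    o=get_obs();y,R=yaw();print("clk",o["clock"].round(2),"pos",o["position"].round(4),"yaw",y.round(1),"tilt",R[:,2].round(3),"w",o["grip_width"].round(3),"j",o["joint_pos"].round(2))
    for t in targets: print("shift",t,toolshift(t).round(3))
def snap(name,cam="wrist"):
    p=camera_params(cam);a=camera(cam)
    cv2.imwrite(f"pics/{name}.png",cv2.resize(a[...,::-1],(800,600)));return p,a
E
python3 - <<'E'
from h import *
st((.4888,-.0492,.12))
E
```

```text
Traceback (most recent call last):
  File "h.py", line 22, in st
    o=get_obs();y,R=yaw();print("clk",o["clock"].round(2),"pos",o["position"].round(4),"yaw",y.round(1),"tilt",R[:,2].round(3),"w",o["grip_width"].round(3),"j",o["joint_pos"].round(2))
                                      ^^^^^^^^^^^^^^^^
AttributeError: 'float' object has no attribute 'round'
```

```bash
sed -i 's/o\["clock"\].round(2)/round(float(o["clock"]),2)/;s/y.round(1)/round(float(y),1)/;s/o\["grip_width"\].round(3)/round(float(o["grip_width"]),3)/' h.py
python3 - <<'E'
from h import *
st((.4888,-.0492,.12))
for i in range(3): print(get_obs()["position"])
E
```

```text
clk 2.65 pos [ 0.5283 -0.0624  0.1577] yaw 79.5 tilt [-0.003 -0.    -1.   ] w 0.776 j [ 0.65  0.26 -0.71  1.77  0.18  1.18 -0.29]
shift (0.4888, -0.0492, 0.12) [ 0.145 -1.028  0.945]
[ 0.52830007 -0.06237106  0.15768414]
[ 0.52830007 -0.06237106  0.15768414]
[ 0.52830007 -0.06237106  0.15768414]
```

carry_out:
  commands:
    - [[0.07, -0.51, 0.35, 0, 0, 0], [0.07, -0.51, 0.35, 0, 0, 0], [0, 0, 0.2, 0, 0, 0], [0, 0, 0, 0, 0, 0], [0, 0, 0, 0, 0, 0]]

```text
clock: 3.07
position: [0.4913, -0.0484, 0.1243]
ee_rot: [0.77, 0.638, -0.0, 0.0]
ft_force: [0.0, -0.0, 0.8]
grip_width: 0.776
grasp_force: 0.0
```

Run:
```python
from h import *
import pickle
st((.4888,-.0492,.018))
p,a=snap("w2");pickle.dump((p,a),open("w2.pkl","wb"));print(proj(p,[.4888,-.0492,.05])/.7)
```

```text
clk 3.07 pos [ 0.4913 -0.0484  0.1243] yaw 79.2 tilt [ 0.    -0.001 -1.   ] w 0.776 j [ 0.67  0.21 -0.72  1.9   0.15  1.09 -0.3 ]
shift (0.4888, -0.0492, 0.018) [-0.029 -0.06   2.656]
[396.52075766 311.52226797]
```

View pics/w2.png

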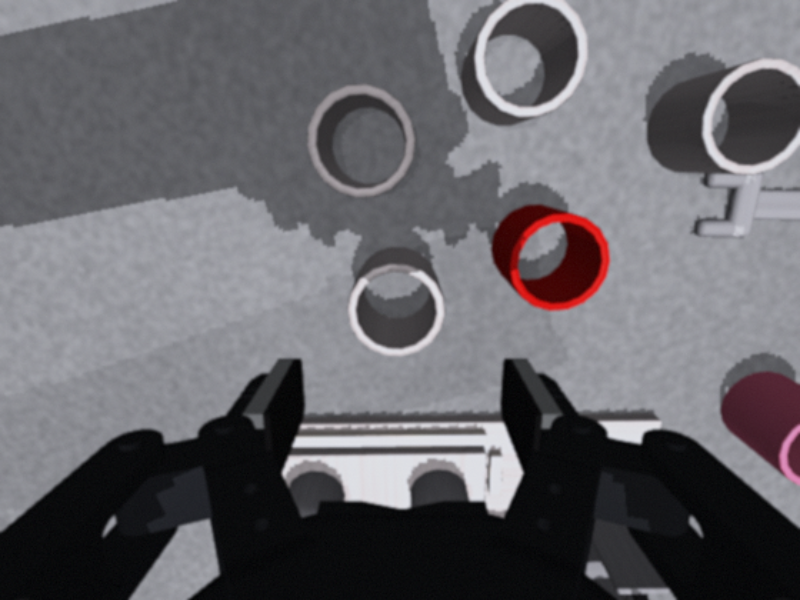

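Rim of s1 is at (396.5,308.5), against (396.5,311.5) predicted, so it agrees within 1.5 mm. Other rims: s2 (361,140), s3 (530,56).

Run:
```python
from h import *
import pickle
p,a=pickle.load(open("w2.pkl","rb"))
for u in [(396.5,308.5),(361,140),(530.5,56),(759,116)]: print(onz(p,np.array(u)*.7,.05).round(4))
st((.4888,-.0478,.018))
```

```text
[ 0.4891 -0.0476  0.05  ]
[0.4886 0.0349 0.05  ]
[0.5685 0.055  0.05  ]
[0.6671 0.0114 0.05  ]
clk 3.12 pos [ 0.4918 -0.0482  0.1246] yaw 79.3 tilt [ 0.001 -0.    -1.   ] w 0.775 j [ 0.67  0.21 -0.72  1.9   0.15  1.09 -0.3 ]
shift (0.4888, -0.0478, 0.018) [-0.004 -0.08   2.664]
```

carry_out:
  commands:
    - [[0, -0.06, 0.7, 0, 0, 0], [0, 0, 0.7, 0, 0, 0], [0, 0, 0.7, 0, 0, 0], [0, 0, 0.35, 0, 0, 0], [0, 0, 0.2, 0, 0, 0], [0, 0, 0, 0, 0, 0]]

```text
clock: 3.62
position: [0.4886, -0.0471, 0.0169]
ee_rot: [0.77, 0.638, -0.0, -0.001]
ft_force: [-0.2, 0.1, 0.2]
grip_width: 0.777
grasp_force: 0.0
```

carry_out:
  commands:
    - [[0, 0, 0, 0, 0, 0], [0, 0, 0, 0, 0, 0], [0, 0, 0, 0, 0, 0], [0, 0, 0, 0, 0, 0], [0, 0, 0, 0, 0, 0], [0, 0, 0, 0, 0, 0]]
  hand: 1
  force: 25

```text
clock: 4.12
position: [0.4898, -0.0471, 0.019]
ee_rot: [0.769, 0.639, 0.001, 0.001]
ft_force: [0.5, 0.3, 7.5]
grip_width: 0.572
grasp_force: 26.7
```

carry_out:
  commands:
    - [[0, 0, -0.7, 0, 0, 0], [0, 0, -0.7, 0, 0, 0], [0, 0, -0.7, 0, 0, 0], [0, 0, -0.7, 0, 0, 0], [0, 0, -0.3, 0, 0, 0], [0, 0, 0, 0, 0, 0]]

```text
clock: 4.62
position: [0.4903, -0.0472, 0.1447]
ee_rot: [0.769, 0.639, 0.001, 0.002]
ft_force: [0.3, -1.1, -0.7]
grip_width: 0.566
grasp_force: 26.8
```

Run:
```python
from h import *
st((.4896,-.1864,.12),(.4755,-.2641,.12),(.4112,-.1712,.12))
```

```text
clk 4.62 pos [ 0.4903 -0.0472  0.1447] yaw 79.4 tilt [ 0.005 -0.002 -1.   ] w 0.566 j [ 0.69  0.17 -0.74  1.89  0.13  1.12 -0.28]
shift (0.4896, -0.1864, 0.12) [-3.424  0.62   0.624]
shift (0.4755, -0.2641, 0.12) [-5.398  0.631  0.626]
shift (0.4112, -0.1712, 0.12) [-3.411 -1.376  0.614]
```

carry_out:
  commands:
    - [[-0.77, 0.09, 0, 0, 0, 0], [-0.77, 0.09, 0, 0, 0, 0], [-0.77, 0.09, 0, 0, 0, 0], [-0.77, 0.09, 0, 0, 0, 0], [-0.77, 0.09, 0, 0, 0, 0], [-0.77, 0.09, 0, 0, 0, 0], [-0.77, 0.09, 0, 0, 0, 0], [0, 0, 0, 0, 0, 0], [0, 0, 0, 0, 0, 0]]

```text
clock: 5.37
position: [0.4724, -0.2651, 0.14]
ee_rot: [0.77, 0.637, -0.0, -0.001]
ft_force: [-0.1, 0.6, -2.2]
grip_width: 0.57
grasp_force: 26.7
```

Run:
```python
from h import *
import pickle
st((.4755,-.2641,.12))
p,a=snap("w3");pickle.dump((p,a),open("w3.pkl","wb"));print([proj(p,list(q)+[.062])/.7 for q in [(.4896,-.1864),(.4112,-.1712),(.4755,-.2641)]])
```

```text
clk 5.37 pos [ 0.4724 -0.2651  0.14  ] yaw 79.2 tilt [-0.002  0.001 -1.   ] w 0.57 j [ 0.93  0.28 -0.57  1.77  0.16  1.15  0.11]
shift (0.4755, -0.2641, 0.12) [0.038 0.072 0.5  ]
[array([406.00138968, 142.62633773]), array([234.63604087, 142.10575677]), array([407.00759045, 304.33601883])]
```

View pics/w3.png

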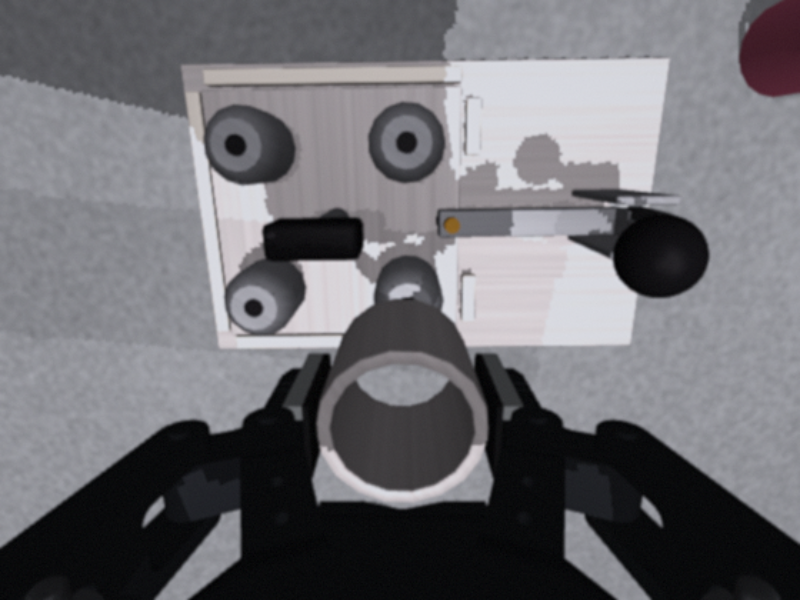

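Arbor tops are at (406,143), (235,145) and (253,307). The held sleeve's rim centre is about (403.5,427), upright between the pads.

Run:
```python
from h import *
import pickle
p,a=pickle.load(open("w3.pkl","rb"))
A,B,C=[onz(p,np.array(u)*.7,.062)[:2] for u in [(406,142.5),(235,145),(253,307.5)]]
print(A,B,C,np.linalg.norm(A-B),np.linalg.norm(B-C),"c",(A+C)/2,"yaw",np.degrees(np.arctan2(*(A-B)[::-1])),np.degrees(np.arctan2(*(B-C)[::-1]))-90)
c=(A+C)/2; D=A+C-B
print("arbor(40,-40)",D,"sleeve",onz(p,np.array((403.5,427))*.7,.171),get_obs()["position"])
st((*D,.08))
```

```text
[ 0.4896097 -0.186345 ] [ 0.41099669 -0.17246593] [ 0.39712311 -0.25092581] 0.0798287779220634 0.07967702574467568 c [ 0.4433664 -0.2186354] yaw -10.012346523957946 -10.027605592399993
arbor(40,-40) [ 0.47573612 -0.26480487] sleeve [ 0.47317583 -0.26567204  0.171     ] [ 0.47306634 -0.26333981  0.14028136]
clk 5.42 pos [ 0.4731 -0.2633  0.1403] yaw 79.4 tilt [-0.002  0.001 -1.   ] w 0.566 j [ 0.93  0.28 -0.58  1.77  0.16  1.15  0.11]
shift (np.float64(0.4757361212696888), np.float64(-0.2648048724160448), 0.08) [-0.025  0.075  1.507]
```

carry_out:
  commands:
    - [[0.03, 0.06, 0.5, 0, 0, 0], [0, 0, 0.5, 0, 0, 0], [0, 0, 0.3, 0, 0, 0], [0, 0, 0.2, 0, 0, 0], [0, 0, 0.2, 0, 0, 0], [0, 0, 0.2, 0, 0, 0], [0, 0, 0.2, 0, 0, 0], [0, 0, 0.2, 0, 0, 0], [0, 0, 0, 0, 0, 0]]

```text
clock: 6.17
position: [0.4757, -0.2625, 0.0483]
ee_rot: [0.769, 0.639, -0.0, -0.001]
ft_force: [0.6, 1.2, -0.2]
grip_width: 0.568
grasp_force: 26.8
```

carry_out:
  commands:
    - [[0, 0, 0.1, 0, 0, 0], [0, 0, 0.1, 0, 0, 0], [0, 0, 0, 0, 0, 0], [0, 0, 0, 0, 0, 0]]

```text
clock: 6.5
position: [0.4764, -0.2628, 0.0418]
ee_rot: [0.769, 0.639, 0.0, 0.0]
ft_force: [-0.3, -0.2, -0.2]
grip_width: 0.572
grasp_force: 26.7
```

carry_out:
  commands:
    - [[0, 0, 0, 0, 0, 0], [0, 0, 0, 0, 0, 0], [0, 0, 0, 0, 0, 0], [0, 0, 0, 0, 0, 0]]
  hand: -0.45

```text
clock: 6.83
position: [0.4765, -0.2629, 0.0419]
ee_rot: [0.769, 0.639, 0.0, 0.0]
ft_force: [-0.4, 0.1, 0.2]
grip_width: 0.726
grasp_force: 0.0
```

carry_out:
  commands:
    - [[0, 0, -0.5, 0, 0, 0], [0, 0, -0.7, 0, 0, 0], [0, 0, -0.7, 0, 0, 0], [0, 0, -0.7, 0, 0, 0], [0, 0, 0, 0, 0, 0]]

```text
clock: 7.25
position: [0.479, -0.2638, 0.1514]
ee_rot: [0.769, 0.639, 0.001, 0.004]
ft_force: [1.8, -0.2, 0.5]
grip_width: 0.726
grasp_force: 0.0
```

Run:
```python
from h import *
st((.4886,.0349,.144))
```

```text
clk 7.25 pos [ 0.479  -0.2638  0.1514] yaw 79.4 tilt [ 0.007 -0.004 -1.   ] w 0.726 j [ 0.92  0.27 -0.58  1.75  0.16  1.16  0.11]
shift (0.4886, 0.0349, 0.144) [ 7.385 -1.135  0.153]
```

carry_out:
  commands:
    - [[0.74, -0.113, 0, 0, 0, 0], [0.74, -0.113, 0, 0, 0, 0], [0.74, -0.113, 0, 0, 0, 0], [0.74, -0.113, 0, 0, 0, 0], [0.74, -0.113, 0, 0, 0, 0], [0.74, -0.113, 0, 0, 0, 0], [0.74, -0.113, 0, 0, 0, 0], [0.74, -0.113, 0, 0, 0, 0], [0.74, -0.113, 0.1, 0, 0, 0], [0.74, -0.113, 0.3, 0, 0, 0], [0, 0, 0.3, 0, 0, 0], [0, 0, 0, 0, 0, 0]]
  hand: -0.55

```text
clock: 8.25
position: [0.485, 0.038, 0.1159]
ee_rot: [0.768, 0.64, -0.001, -0.001]
ft_force: [-0.6, -0.8, -0.5]
grip_width: 0.776
grasp_force: 0.0
```

```bash
cat >> h.py <<'E'
def rims(p,a,z=.05,r=.025):
    "Hough circles of the rim size, cast on the plane z; returns world x,y and colour saturation"
    g=cv2.medianBlur(cv2.cvtColor(cv2.resize(a,None,fx=2,fy=2,interpolation=cv2.INTER_CUBIC),cv2.COLOR_RGB2GRAY),5)
    R=np.array(p["R"]);h=(-R.T@p["t"])[2]-z;rp=2*p["mtx"][0][0]*r/h
    c=cv2.HoughCircles(g,cv2.HOUGH_GRADIENT,1.5,50,param1=90,param2=28,minRadius=int(.85*rp),maxRadius=int(1.35*rp))
    hsv=cv2.cvtColor(a,cv2.COLOR_RGB2HSV);out=[]
    for x,y,q in ([] if c is None else c[0]):
        t=np.linspace(0,6.28,60);m=[hsv[int(v),int(u),1] for u,v in zip((x+.95*q*np.cos(t))/2,(y+.95*q*np.sin(t))/2) if 0<=v<420 and 0<=u<560]
        out.append((onz(p,(x/2,y/2),z)[:2].round(4).tolist(),round(q/rp,2),int(np.median(m))))
    return out
E
python3 - <<'E'
from h import *
import pickle
for r in rims(*pickle.load(open("w2.pkl","rb"))): print(r)
st((.4886,.0349,.018))
p,a=snap("w4");print("now")
pickle.dump((p,a),open("w4.pkl","wb"))
for r in rims(p,a): print(r)
E
```

```text
([0.4885, -0.049], np.float64(0.92), 8)
([0.4893, 0.0348], np.float64(1.07), 10)
([0.5722, 0.0533], np.float64(1.07), 10)
([0.5744, -0.0382], np.float64(0.91), 226)
([0.6721, 0.0062], np.float64(1.28), 8)
([0.5569, 0.0475], np.float64(0.89), 10)
([0.6753, -0.1468], np.float64(0.88), 126)
([0.642, 0.0188], np.float64(1.1), 12)
([0.5111, -0.1534], np.float64(0.94), 9)
([0.5109, -0.0995], np.float64(1.05), 12)
([0.531, -0.1274], np.float64(1.21), 13)
([0.4497, -0.0839], np.float64(0.98), 12)
([0.4428, -0.1574], np.float64(1.1), 13)
([0.4865, -0.1523], np.float64(1.14), 8)
([0.5861, -0.0966], np.float64(1.05), 12)
clk 8.25 pos [0.485  0.038  0.1159] yaw 79.6 tilt [-0.003  0.    -1.   ] w 0.776 j [ 0.56  0.22 -0.79  1.92  0.17  1.08 -0.49]
shift (0.4886, 0.0349, 0.018) [-0.059  0.109  2.447]
now
([0.4882, 0.0358], np.float64(0.9), 7)
([0.5671, 0.0591], np.float64(1.04), 7)
([0.6741, -0.0004], np.float64(1.28), 9)
([0.6382, 0.0239], np.float64(0.93), 11)
([0.5622, -0.03], np.float64(1.24), 67)
([0.652, 0.1075], np.float64(0.9), 231)
([0.6611, 0.0175], np.float64(1.06), 10)
([0.5504, 0.0722], np.float64(0.95), 12)
([0.5546, -0.0026], np.float64(0.86), 15)
([0.5731, -0.1508], np.float64(0.95), 8)
([0.5407, 0.0982], np.float64(0.9), 12)
```

carry_out:
  commands:
    - [[-0.05, 0.1, 0.6, 0, 0, 0], [0, 0, 0.7, 0, 0, 0], [0, 0, 0.6, 0, 0, 0], [0, 0, 0.35, 0, 0, 0], [0, 0, 0.15, 0, 0, 0], [0, 0, 0, 0, 0, 0]]

```text
clock: 8.8
position: [0.4894, 0.0326, 0.021]
ee_rot: [0.77, 0.638, -0.001, -0.0]
ft_force: [1.0, -0.1, 0.9]
grip_width: 0.771
grasp_force: 0.0
```

carry_out:
  commands:
    - [[0, 0, 0, 0, 0, 0], [0, 0, 0, 0, 0, 0], [0, 0, 0, 0, 0, 0], [0, 0, 0, 0, 0, 0], [0, 0, 0, 0, 0, 0]]
  hand: 1

```text
clock: 9.22
position: [0.4909, 0.0334, 0.023]
ee_rot: [0.769, 0.639, 0.001, 0.001]
ft_force: [-1.4, -0.9, 7.3]
grip_width: 0.58
grasp_force: 26.6
```

carry_out:
  commands:
    - [[0, 0, -0.7, 0, 0, 0], [0, 0, -0.7, 0, 0, 0], [0, 0, -0.7, 0, 0, 0], [0, 0, -0.7, 0, 0, 0], [0, 0, -0.3, 0, 0, 0], [0, 0, 0, 0, 0, 0]]

```text
clock: 9.72
position: [0.4916, 0.0339, 0.1488]
ee_rot: [0.769, 0.639, 0.002, 0.002]
ft_force: [0.6, -0.1, -0.8]
grip_width: 0.578
grasp_force: 26.9
```

Run:
```python
from h import *
st((.3971,-.2509,.144))
```

```text
clk 9.72 pos [0.4916 0.0339 0.1488] yaw 79.4 tilt [ 0.006 -0.001 -1.   ] w 0.578 j [ 0.58  0.18 -0.81  1.88  0.15  1.14 -0.46]
shift (0.3971, -0.2509, 0.144) [-7.433 -1.015  0.115]
```

carry_out:
  commands:
    - [[-0.743, -0.1, 0, 0, 0, 0], [-0.743, -0.1, 0, 0, 0, 0], [-0.743, -0.1, 0, 0, 0, 0], [-0.743, -0.1, 0, 0, 0, 0], [-0.743, -0.1, 0, 0, 0, 0], [-0.743, -0.1, 0, 0, 0, 0], [-0.743, -0.1, 0, 0, 0, 0], [-0.743, -0.1, 0, 0, 0, 0], [-0.743, -0.1, 0, 0, 0, 0], [-0.743, -0.1, 0, 0, 0, 0], [0, 0, 0, 0, 0, 0], [0, 0, 0, 0, 0, 0]]

```text
clock: 10.72
position: [0.3947, -0.2521, 0.1444]
ee_rot: [0.77, 0.638, -0.0, -0.001]
ft_force: [-0.0, -0.3, -0.8]
grip_width: 0.581
grasp_force: 26.9
```

Run:
```python
from h import *
import pickle
st((.3971,-.2509,.144))
p,a=snap("w5");pickle.dump((p,a),open("w5.pkl","wb"))
z=get_obs()["position"][2]+.031
print("held",rims(p,a,z)[:3],"seated",rims(p,a,.072)[:4])
```

```text
clk 10.72 pos [ 0.3947 -0.2521  0.1444] yaw 79.2 tilt [-0.001  0.001 -1.   ] w 0.581 j [ 1.    0.1  -0.55  1.94  0.06  1.12  0.24]
shift (0.3971, -0.2509, 0.144) [0.04  0.054 0.011]
held [([0.3971, -0.2416], np.float64(0.93), 10), ([0.421, -0.1924], np.float64(1.34), 10), ([0.3949, -0.2535], np.float64(0.92), 12)] seated [([0.3839, -0.3047], np.float64(1.33), 10), ([0.4777, -0.2683], np.float64(0.87), 11), ([0.4794, -0.1807], np.float64(0.96), 10), ([0.3913, -0.269], np.float64(1.01), 12)]
```

View pics/w5.png

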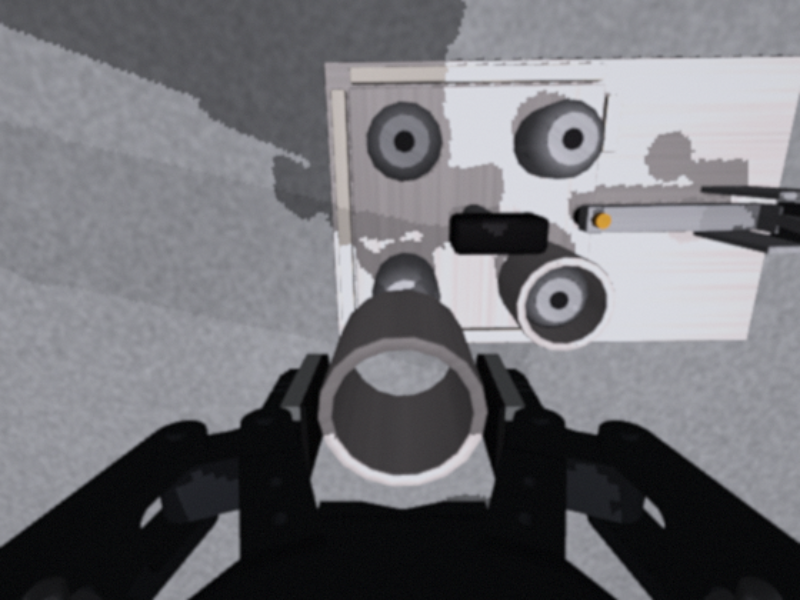

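First sleeve is home around its arbor at (560,300). Held rim centre is at (403,412), and the free arbor tops are at (404,141) and (572,139).

Run:
```python
from h import *
import pickle
p,a=pickle.load(open("w5.pkl","rb"))
B,A=[onz(p,np.array(u)*.7,.062)[:2] for u in [(404,141),(572.5,138.5)]]
print(A,B,np.linalg.norm(A-B))
e=(A-B)/np.linalg.norm(A-B);C=(A+B)/2-e*.04+.08*np.array([e[1],-e[0]])
print("target",C)
P=get_obs()["position"]
for dz in(.029,.031):
    s=onz(p,np.array((403,412))*.7,P[2]+dz)[:2];R=yaw()[1];print(s,"shift units",(R.T@np.array([*(C-s),0])/.04).round(3))
s=onz(p,np.array((564,302.))*.7,.072)[:2];print("seated",s,"vs",C+e*.08)
```

```text
[ 0.48974606 -0.18618381] [ 0.411086  -0.1723313] 0.07987050250349323
target [ 0.39714726 -0.25110766]
[ 0.39591213 -0.24899642] shift units [-0.046  0.04  -0.   ]
[ 0.39613318 -0.24782047] shift units [-0.076  0.04  -0.   ]
seated [ 0.4754467  -0.26287047] vs [ 0.47593485 -0.26498264]
```

carry_out:
  commands:
    - [[-0.06, 0.04, 0.5, 0, 0, 0], [0, 0, 0.5, 0, 0, 0], [0, 0, 0.3, 0, 0, 0], [0, 0, 0.2, 0, 0, 0], [0, 0, 0.2, 0, 0, 0], [0, 0, 0.2, 0, 0, 0], [0, 0, 0.2, 0, 0, 0], [0, 0, 0.2, 0, 0, 0], [0, 0, 0.15, 0, 0, 0], [0, 0, 0.1, 0, 0, 0], [0, 0, 0, 0, 0, 0]]

```text
clock: 11.68
position: [0.397, -0.2534, 0.0438]
ee_rot: [0.769, 0.639, -0.0, -0.0]
ft_force: [-3.5, 3.0, 5.9]
grip_width: 0.578
grasp_force: 28.0
```

carry_out:
  commands:
    - [[0, 0, 0, 0, 0, 0], [0, 0, 0, 0, 0, 0], [0, 0, 0, 0, 0, 0], [0, 0, 0, 0, 0, 0]]
  hand: -0.45

```text
clock: 12.02
position: [0.3972, -0.254, 0.0438]
ee_rot: [0.769, 0.639, 0.0, 0.0]
ft_force: [0.9, -0.5, -0.3]
grip_width: 0.72
grasp_force: 0.0
```

carry_out:
  commands:
    - [[0, 0, -0.5, 0, 0, 0], [0, 0, -0.7, 0, 0, 0], [0, 0, -0.7, 0, 0, 0], [0, 0, -0.7, 0, 0, 0], [0, 0, 0, 0, 0, 0]]

```text
clock: 12.43
position: [0.3996, -0.2551, 0.1529]
ee_rot: [0.769, 0.639, 0.001, 0.004]
ft_force: [0.4, 0.3, 0.7]
grip_width: 0.727
grasp_force: 0.0
```

Run:
```python
from h import *
st((.568,.056,.144))
```

```text
clk 12.43 pos [ 0.3996 -0.2551  0.1529] yaw 79.4 tilt [ 0.006 -0.005 -1.   ] w 0.727 j [ 1.    0.09 -0.55  1.93  0.06  1.13  0.24]
shift (0.568, 0.056, 0.144) [8.419 2.709 0.209]
```

carry_out:
  commands:
    - [[0.765, 0.246, 0, 0, 0, 0], [0.765, 0.246, 0, 0, 0, 0], [0.765, 0.246, 0, 0, 0, 0], [0.765, 0.246, 0, 0, 0, 0], [0.765, 0.246, 0, 0, 0, 0], [0.765, 0.246, 0, 0, 0, 0], [0.765, 0.246, 0, 0, 0, 0], [0.765, 0.246, 0, 0, 0, 0], [0.765, 0.246, 0, 0, 0, 0], [0.765, 0.246, 0.3, 0, 0, 0], [0.765, 0.246, 0.3, 0, 0, 0], [0, 0, 0.3, 0, 0, 0], [0, 0, 0, 0, 0, 0]]
  hand: -0.55

```text
clock: 13.52
position: [0.5642, 0.0593, 0.109]
ee_rot: [0.768, 0.64, -0.001, -0.002]
ft_force: [-1.0, -1.0, -1.2]
grip_width: 0.774
grasp_force: 0.0
```

Run:
```python
from h import *
import pickle
st((.568,.056,.019))
p,a=snap("w6");pickle.dump((p,a),open("w6.pkl","wb"))
for r in rims(p,a): print(r)
```

```text
clk 13.52 pos [0.5642 0.0593 0.109 ] yaw 79.6 tilt [-0.004  0.001 -1.   ] w 0.774 j [ 0.43  0.41 -0.75  1.73  0.3   1.13 -0.59]
shift (0.568, 0.056, 0.019) [-0.065  0.118  2.248]
([0.6648, 0.0177], np.float64(0.99), 7)
([0.5694, 0.0581], np.float64(0.94), 6)
([0.6839, 0.115], np.float64(0.99), 233)
([0.5722, -0.0452], np.float64(0.89), 84)
([0.6697, 0.1118], np.float64(0.99), 230)
([0.7246, 0.0511], np.float64(0.95), 132)
([0.6132, -0.003], np.float64(1.06), 17)
([0.6733, -0.0029], np.float64(1.14), 12)
([0.682, -0.0588], np.float64(1.05), 38)
([0.6544, 0.0343], np.float64(0.93), 11)
([0.5747, -0.0178], np.float64(0.95), 58)
([0.6168, 0.0744], np.float64(1.23), 11)
([0.5241, -0.0041], np.float64(1.02), 12)
([0.4068, -0.0534], np.float64(0.96), 37)
```

carry_out:
  commands:
    - [[-0.04, 0.13, 0.6, 0, 0, 0], [0, 0, 0.6, 0, 0, 0], [0, 0, 0.55, 0, 0, 0], [0, 0, 0.35, 0, 0, 0], [0, 0, 0.15, 0, 0, 0], [0, 0, 0, 0, 0, 0]]

```text
clock: 14.07
position: [0.5696, 0.0539, 0.0211]
ee_rot: [0.77, 0.638, -0.001, -0.0]
ft_force: [-0.2, 0.1, -0.8]
grip_width: 0.776
grasp_force: 0.0
```

carry_out:
  commands:
    - [[0, 0, 0, 0, 0, 0], [0, 0, 0, 0, 0, 0], [0, 0, 0, 0, 0, 0], [0, 0, 0, 0, 0, 0], [0, 0, 0, 0, 0, 0]]
  hand: 1

```text
clock: 14.48
position: [0.5711, 0.0548, 0.0232]
ee_rot: [0.769, 0.639, 0.001, 0.001]
ft_force: [-0.5, -0.7, 7.2]
grip_width: 0.586
grasp_force: 26.6
```

carry_out:
  commands:
    - [[0, 0, -0.7, 0, 0, 0], [0, 0, -0.7, 0, 0, 0], [0, 0, -0.7, 0, 0, 0], [0, 0, -0.7, 0, 0, 0], [0, 0, -0.3, 0, 0, 0], [0, 0, 0, 0, 0, 0]]

```text
clock: 14.98
position: [0.5718, 0.0552, 0.149]
ee_rot: [0.769, 0.639, 0.002, 0.002]
ft_force: [-0.5, 0.8, -0.7]
grip_width: 0.585
grasp_force: 26.7
```

Run:
```python
from h import *
st((.411,-.1724,.144))
```

```text
clk 14.98 pos [0.5718 0.0552 0.149 ] yaw 79.4 tilt [ 0.005 -0.    -1.   ] w 0.585 j [ 0.45  0.38 -0.76  1.68  0.28  1.2  -0.56]
shift (0.411, -0.1724, 0.144) [-6.331 -2.907  0.104]
```

carry_out:
  commands:
    - [[-0.703, -0.323, 0, 0, 0, 0], [-0.703, -0.323, 0, 0, 0, 0], [-0.703, -0.323, 0, 0, 0, 0], [-0.703, -0.323, 0, 0, 0, 0], [-0.703, -0.323, 0, 0, 0, 0], [-0.703, -0.323, 0, 0, 0, 0], [-0.703, -0.323, 0, 0, 0, 0], [-0.703, -0.323, 0, 0, 0, 0], [-0.703, -0.323, 0, 0, 0, 0], [0, 0, 0, 0, 0, 0], [0, 0, 0, 0, 0, 0]]

```text
clock: 15.9
position: [0.4078, -0.1739, 0.1445]
ee_rot: [0.77, 0.637, -0.001, -0.001]
ft_force: [0.4, 0.0, -0.4]
grip_width: 0.584
grasp_force: 26.7
```

Run:
```python
from h import *
import pickle
st((.4110,-.1724,.144))
p,a=snap("w7");pickle.dump((p,a),open("w7.pkl","wb"))
z=get_obs()["position"][2]+.029
print("held",rims(p,a,z)[:4]);print(proj(p,[.411,-.1724,.062])/.7)
```

```text
clk 15.9 pos [ 0.4078 -0.1739  0.1445] yaw 79.2 tilt [-0.002  0.    -1.   ] w 0.584 j [ 0.94  0.04 -0.64  2.    0.03  1.11  0.09]
shift (0.411, -0.1724, 0.144) [0.051 0.072 0.013]
held [([0.4099, -0.1654], np.float64(0.91), 9), ([0.412, -0.1545], np.float64(1.27), 9), ([0.4322, -0.1458], np.float64(1.13), 12), ([0.4697, -0.1532], np.float64(1.21), 9)]
[406.98582051 300.59736115]
```

View pics/w7.png

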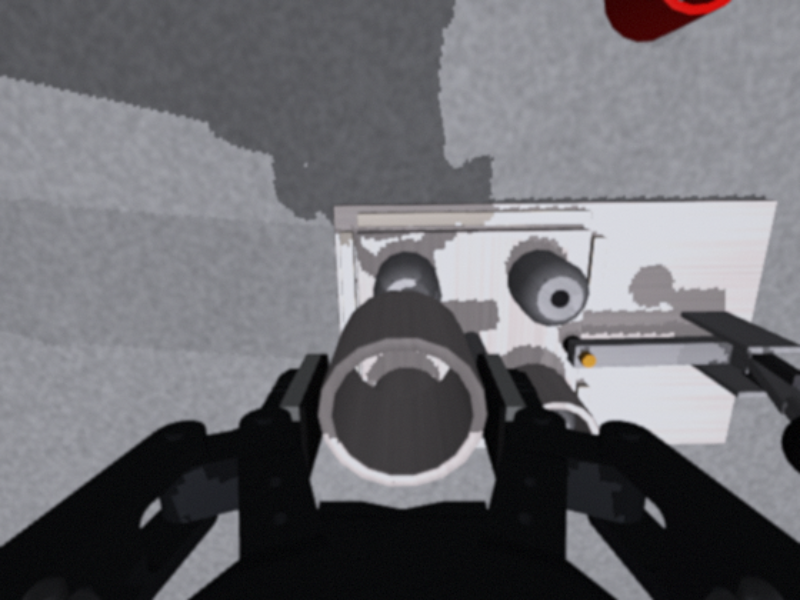

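Held rim centre is at (403,412), the same as before. The neighbouring arbor (40,40) top is at (559,298).

Run:
```python
from h import *
import pickle
p,a=pickle.load(open("w7.pkl","rb"))
A=onz(p,np.array((559.5,298))*.7,.062)[:2];print(A)
B=np.array([.411,-.1724])
s=onz(p,np.array((403,411.5))*.7,get_obs()["position"][2]+.03)[:2];R=yaw()[1];print(s,(R.T@np.array([*(B-s),0])/.04).round(3))
```

```text
[ 0.48960644 -0.18594015]
[ 0.40918323 -0.17005514] [-0.049  0.055 -0.   ]
```

carry_out:
  commands:
    - [[-0.05, 0.055, 0.5, 0, 0, 0], [0, 0, 0.5, 0, 0, 0], [0, 0, 0.3, 0, 0, 0], [0, 0, 0.2, 0, 0, 0], [0, 0, 0.2, 0, 0, 0], [0, 0, 0.2, 0, 0, 0], [0, 0, 0.2, 0, 0, 0], [0, 0, 0.2, 0, 0, 0], [0, 0, 0.15, 0, 0, 0], [0, 0, 0.1, 0, 0, 0], [0, 0, 0, 0, 0, 0]]

```text
clock: 16.87
position: [0.4113, -0.1745, 0.0439]
ee_rot: [0.769, 0.639, -0.0, -0.0]
ft_force: [-2.6, 4.3, 5.5]
grip_width: 0.584
grasp_force: 28.4
```

carry_out:
  commands:
    - [[0, 0, 0, 0, 0, 0], [0, 0, 0, 0, 0, 0], [0, 0, 0, 0, 0, 0], [0, 0, 0, 0, 0, 0]]
  hand: -0.45

```text
clock: 17.2
position: [0.4113, -0.1753, 0.0438]
ee_rot: [0.769, 0.639, 0.0, 0.0]
ft_force: [-0.2, -1.5, 0.5]
grip_width: 0.725
grasp_force: 0.0
```

carry_out:
  commands:
    - [[0, 0, -0.5, 0, 0, 0], [0, 0, -0.7, 0, 0, 0], [0, 0, -0.7, 0, 0, 0], [0, 0, -0.7, 0, 0, 0], [0, 0, 0, 0, 0, 0]]

```text
clock: 17.62
position: [0.4138, -0.1761, 0.1527]
ee_rot: [0.769, 0.639, 0.001, 0.004]
ft_force: [0.7, -0.9, 0.4]
grip_width: 0.723
grasp_force: 0.0
```

Run:
```python
from h import *
st((.667,.013,.144))
```

```text
clk 17.62 pos [ 0.4138 -0.1761  0.1527] yaw 79.4 tilt [ 0.007 -0.004 -1.   ] w 0.723 j [ 0.94  0.04 -0.65  1.98  0.03  1.12  0.1 ]
shift (0.667, 0.013, 0.144) [5.811 5.353 0.239]
```

carry_out:
  commands:
    - [[0.645, 0.595, 0, 0, 0, 0], [0.645, 0.595, 0, 0, 0, 0], [0.645, 0.595, 0, 0, 0, 0], [0.645, 0.595, 0, 0, 0, 0], [0.645, 0.595, 0, 0, 0, 0], [0.645, 0.595, 0, 0, 0, 0], [0.645, 0.595, 0, 0, 0, 0], [0.645, 0.595, 0.3, 0, 0, 0], [0.645, 0.595, 0.3, 0, 0, 0], [0, 0, 0.3, 0, 0, 0], [0, 0, 0, 0, 0, 0]]
  hand: -0.55

```text
clock: 18.53
position: [0.6635, 0.0159, 0.1078]
ee_rot: [0.768, 0.64, -0.001, -0.002]
ft_force: [-1.2, -0.6, -0.8]
grip_width: 0.777
grasp_force: 0.0
```

Run:
```python
from h import *
import pickle
st((.667,.013,.019))
p,a=snap("w8");pickle.dump((p,a),open("w8.pkl","wb"))
for r in rims(p,a): print(r)
```

```text
clk 18.53 pos [0.6635 0.0159 0.1078] yaw 79.6 tilt [-0.005  0.001 -1.   ] w 0.777 j [ 0.39  0.6  -0.69  1.46  0.39  1.22 -0.52]
shift (0.667, 0.013, 0.019) [-0.057  0.111  2.219]
([0.7544, 0.0417], np.float64(0.86), 126)
([0.6872, 0.1094], np.float64(1.05), 233)
([0.6666, 0.0118], np.float64(0.86), 7)
([0.7804, -0.1051], np.float64(1.15), 42)
([0.5826, -0.0135], np.float64(1.08), 17)
([0.6958, -0.0426], np.float64(1.2), 13)
([0.5099, -0.057], np.float64(1.16), 51)
([0.7343, 0.0516], np.float64(0.9), 14)
([0.72, 0.0064], np.float64(0.95), 12)
```

View pics/w8.png

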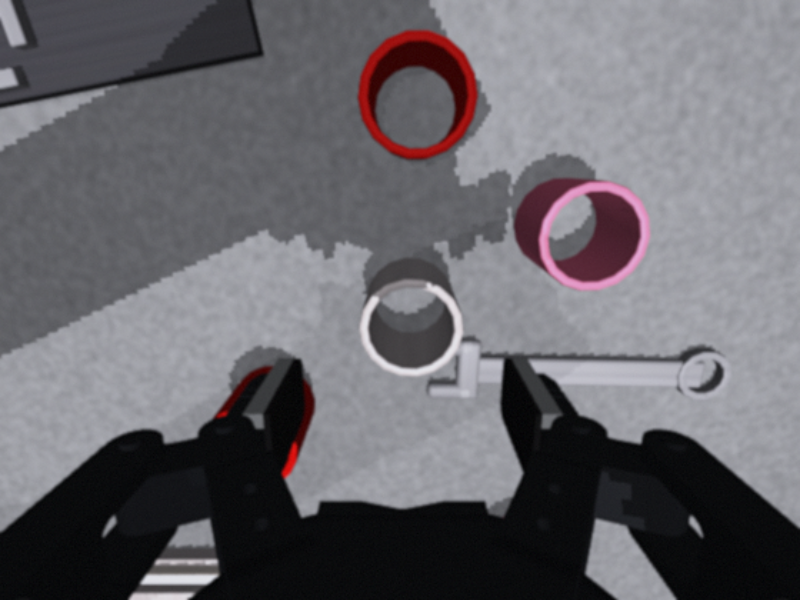

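Sleeve s4's rim is at (411,327). The spanner jaw spans (430-480, 338-397) with its shaft along y≈370. Next I work out the clearance.

Run:
```python
from h import *
import pickle
p,a=pickle.load(open("w8.pkl","rb"));R=yaw()[1]
s=onz(p,np.array((411.5,326.5))*.7,.05);print(s)
for u in [(468,338),(480,345),(480,357),(600,360),(430,383),(430,395),(460,397),(600,384)]:
    print(u,(1000*R.T@(onz(p,np.array(u)*.7,.006)-s))[:2].round(0))
for n,u in [("red",(265,355)),("red2",(417,94)),("pink",(595,236))]: print(n,(1000*R.T@(onz(p,np.array(u)*.7,.05)-s))[:2].round(0))
print("load red",(1000*R.T@(np.array([.5738,-.0398,.05])-s))[:2].round(0))
```

```text
[0.66742506 0.01201561 0.05      ]
(468, 338) [-23.  34.]
(480, 345) [-28.  41.]
(480, 357) [-35.  42.]
(600, 360) [-37. 112.]
(430, 383) [-52.  12.]
(430, 395) [-60.  13.]
(460, 397) [-62.  31.]
(600, 384) [-53. 114.]
red [-15. -71.]
red2 [102.   2.]
pink [43. 82.]
load red [-68. -83.]
```

carry_out:
  commands:
    - [[-0.07, 0.125, 0.6, 0, 0, 0], [0, 0, 0.6, 0, 0, 0], [0, 0, 0.55, 0, 0, 0], [0, 0, 0.3, 0, 0, 0], [0, 0, 0.15, 0, 0, 0], [0, 0, 0, 0, 0, 0]]

```text
clock: 19.08
position: [0.6682, 0.0093, 0.0234]
ee_rot: [0.77, 0.639, -0.001, -0.0]
ft_force: [0.7, -0.7, 0.4]
grip_width: 0.776
grasp_force: 0.0
```

carry_out:
  commands:
    - [[0, 0, 0, 0, 0, 0], [0, 0, 0, 0, 0, 0], [0, 0, 0, 0, 0, 0], [0, 0, 0, 0, 0, 0], [0, 0, 0, 0, 0, 0]]
  hand: 1

```text
clock: 19.5
position: [0.6698, 0.0102, 0.0256]
ee_rot: [0.769, 0.639, 0.001, 0.001]
ft_force: [-1.6, -1.0, 7.3]
grip_width: 0.582
grasp_force: 26.6
```

carry_out:
  commands:
    - [[0, 0, -0.7, 0, 0, 0], [0, 0, -0.7, 0, 0, 0], [0, 0, -0.7, 0, 0, 0], [0, 0, -0.7, 0, 0, 0], [0, 0, -0.3, 0, 0, 0], [0, 0, 0, 0, 0, 0]]

```text
clock: 20.0
position: [0.6705, 0.0107, 0.1516]
ee_rot: [0.769, 0.639, 0.002, 0.002]
ft_force: [0.1, 1.1, -1.0]
grip_width: 0.575
grasp_force: 26.5
```

Run:
```python
from h import *
st((.4896,-.1862,.146))
```

```text
clk 20.0 pos [0.6705 0.0107 0.1516] yaw 79.4 tilt [ 0.006 -0.    -1.   ] w 0.575 j [ 0.4   0.57 -0.7   1.4   0.37  1.29 -0.5 ]
shift (0.4896, -0.1862, 0.146) [-5.669 -3.541  0.114]
```

carry_out:
  commands:
    - [[-0.709, -0.443, 0, 0, 0, 0], [-0.709, -0.443, 0, 0, 0, 0], [-0.709, -0.443, 0, 0, 0, 0], [-0.709, -0.443, 0, 0, 0, 0], [-0.709, -0.443, 0, 0, 0, 0], [-0.709, -0.443, 0, 0, 0, 0], [-0.709, -0.443, 0, 0, 0, 0], [-0.709, -0.443, 0, 0, 0, 0], [0, 0, 0, 0, 0, 0], [0, 0, 0, 0, 0, 0]]

```text
clock: 20.83
position: [0.4857, -0.1888, 0.1464]
ee_rot: [0.771, 0.637, -0.001, -0.0]
ft_force: [0.4, -0.3, -0.5]
grip_width: 0.581
grasp_force: 26.6
```

Run:
```python
from h import *
import pickle
st((.4896,-.1862,.146))
p,a=snap("w9");pickle.dump((p,a),open("w9.pkl","wb"))
c=a[210:360,180:400];cv2.imwrite("pics/w9c.png",cv2.resize(c[...,::-1],None,fx=3,fy=3))
```

```text
clk 20.83 pos [ 0.4857 -0.1888  0.1464] yaw 79.2 tilt [-0.002 -0.    -1.   ] w 0.581 j [ 0.91  0.24 -0.7   1.81  0.17  1.15 -0.04]
shift (0.4896, -0.1862, 0.146) [0.082 0.083 0.011]
```

View pics/w9c.png

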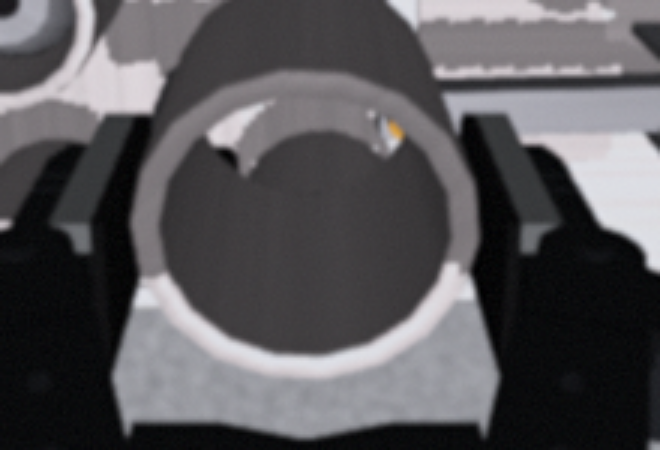

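The held rim centre in the full image is about (281.7,284.7).

Run:
```python
from h import *
import pickle
p,a=pickle.load(open("w9.pkl","rb"))
B=np.array([.4897,-.1862]);R=yaw()[1]
for dz in (.0255,.0275):
    s=onz(p,(281.7,284.7),get_obs()["position"][2]+dz)[:2];print(s,(R.T@np.array([*(B-s),0])/.04).round(3))
```

```text
[ 0.48676831 -0.18595483] [ 0.008  0.073 -0.   ]
[ 0.48698868 -0.18480523] [-0.022  0.073 -0.   ]
```

carry_out:
  commands:
    - [[-0.01, 0.073, 0.5, 0, 0, 0], [0, 0, 0.5, 0, 0, 0], [0, 0, 0.3, 0, 0, 0], [0, 0, 0.2, 0, 0, 0], [0, 0, 0.2, 0, 0, 0], [0, 0, 0.2, 0, 0, 0], [0, 0, 0.2, 0, 0, 0], [0, 0, 0.2, 0, 0, 0], [0, 0, 0.15, 0, 0, 0], [0, 0, 0.07, 0, 0, 0], [0, 0, 0, 0, 0, 0]]

```text
clock: 21.8
position: [0.4905, -0.1877, 0.0474]
ee_rot: [0.769, 0.639, -0.0, 0.0]
ft_force: [-4.2, 0.7, 8.2]
grip_width: 0.579
grasp_force: 27.1
```

carry_out:
  commands:
    - [[0, 0, 0, 0, 0, 0], [0, 0, 0, 0, 0, 0], [0, 0, 0, 0, 0, 0], [0, 0, 0, 0, 0, 0]]
  hand: -0.45

```text
clock: 22.13
position: [0.4906, -0.1878, 0.0469]
ee_rot: [0.769, 0.639, 0.0, 0.0]
ft_force: [0.3, 0.2, 0.1]
grip_width: 0.723
grasp_force: 0.0
```

carry_out:
  commands:
    - [[0, 0, -0.5, 0, 0, 0], [0, 0, -0.7, 0, 0, 0], [0, 0, -0.7, 0, 0, 0], [0, 0, -0.7, 0, 0, 0], [-0.8, 0, -0.7, 0, 0, 0], [-0.8, 0, -0.5, 0, 0, 0], [-0.8, 0, -0.5, 0, 0, 0], [-0.8, 0, 0, 0, 0, 0], [0, 0, 0, 0, 0, 0], [0, 0, 0, 0, 0, 0]]

```text
clock: 22.97
position: [0.4662, -0.3148, 0.218]
ee_rot: [0.771, 0.637, -0.0, -0.0]
ft_force: [-0.1, 1.8, -0.1]
grip_width: 0.725
grasp_force: 0.0
```

Run:
```python
from h import *
import pickle
st()
p,a=snap("w10");pickle.dump((p,a),open("w10.pkl","wb"))
```

```text
clk 22.97 pos [ 0.4662 -0.3148  0.218 ] yaw 79.2 tilt [-0.  0. -1.] w 0.725 j [ 1.05  0.26 -0.63  1.62  0.16  1.31  0.21]
```

View pics/w10.png

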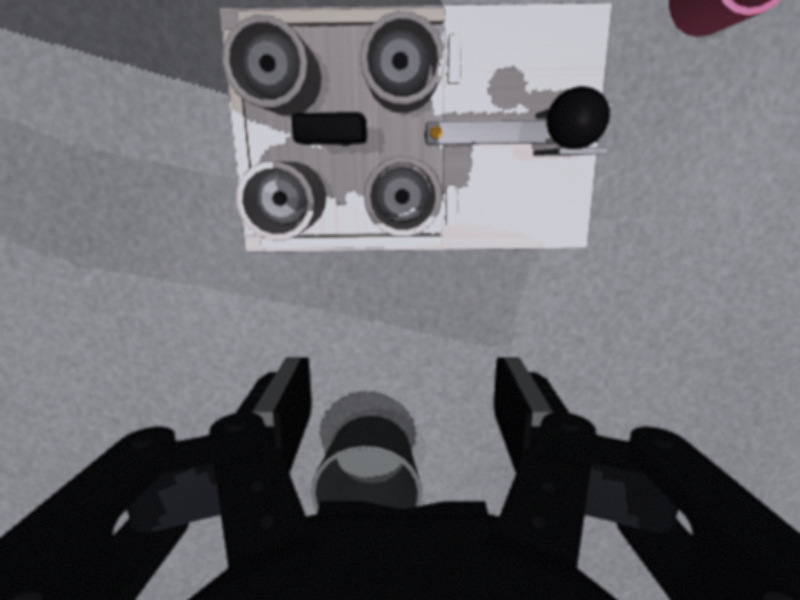

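All four sleeves sit round their arbors at equal rim sizes: (267,62), (400,60), (280,198) and (402,196). The ball is at (578,117), and the tub near (365,480) is untouched.

Run:
```python
from h import *
import pickle
p,a=pickle.load(open("w10.pkl","rb"))
print("ball",onz(p,np.array((578,117))*.7,.1357))
for u in [(267,62),(400,60),(280,198),(402,196)]: print(onz(p,np.array(u)*.7,.072).round(4))
c=np.array([.4434,-.2186]);e=np.array([np.cos(np.radians(10)),-np.sin(np.radians(10))])
for d,z in((.085,.218),(.085,.118),(.175,.118)): st((*(c+d*e).round(4),z))
```

```text
ball [ 0.56478836 -0.23997173  0.1357    ]
[ 0.4135 -0.1745  0.072 ]
[ 0.4897 -0.188   0.072 ]
[ 0.4006 -0.2511  0.072 ]
[ 0.4763 -0.2643  0.072 ]
clk 23.02 pos [ 0.4669 -0.3129  0.218 ] yaw 79.4 tilt [-0.     0.001 -1.   ] w 0.728 j [ 1.05  0.26 -0.63  1.62  0.16  1.31  0.21]
shift (np.float64(0.5271), np.float64(-0.2334), 0.218) [2.231 1.112 0.   ]
clk 23.02 pos [ 0.4669 -0.3129  0.218 ] yaw 79.4 tilt [-0.     0.001 -1.   ] w 0.728 j [ 1.05  0.26 -0.63  1.62  0.16  1.31  0.21]
shift (np.float64(0.5271), np.float64(-0.2334), 0.118) [2.229 1.112 2.5  ]
clk 23.02 pos [ 0.4669 -0.3129  0.218 ] yaw 79.4 tilt [-0.     0.001 -1.   ] w 0.728 j [ 1.05  0.26 -0.63  1.62  0.16  1.31  0.21]
shift (np.float64(0.6157), np.float64(-0.249), 0.118) [2.255 3.361 2.5  ]
```

carry_out:
  commands:
    - [[0.744, 0.371, 0, 0, 0, 0], [0.744, 0.371, 0, 0, 0, 0], [0.744, 0.371, 0, 0, 0, 0], [0, 0, 0, 0, 0, 0], [0, 0, 0, 0, 0, 0], [0, 0, 0, 0, 0, 0], [0, 0, 0.6, 0, 0, 0], [0, 0, 0.6, 0, 0, 0], [0, 0, 0.6, 0, 0, 0], [0, 0, 0.5, 0, 0, 0], [0, 0, 0.2, 0, 0, 0], [0, 0, 0, 0, 0, 0]]
  hand: 1

```text
clock: 24.02
position: [0.5256, -0.2337, 0.1165]
ee_rot: [0.77, 0.638, -0.001, -0.001]
ft_force: [-0.1, 1.1, 0.8]
grip_width: 0.001
grasp_force: 0.0
```

carry_out:
  commands:
    - [[0, 0.2, 0, 0, 0, 0], [0, 0.2, 0, 0, 0, 0], [0, 0.2, 0, 0, 0, 0], [0, 0.2, 0, 0, 0, 0], [0, 0.2, 0, 0, 0, 0], [0, 0.2, 0, 0, 0, 0], [0, 0.2, 0, 0, 0, 0], [0, 0.2, 0, 0, 0, 0], [0, 0.2, 0, 0, 0, 0], [0, 0.2, 0, 0, 0, 0], [0, 0.2, 0, 0, 0, 0], [0, 0, 0, 0, 0, 0]]

```text
clock: 25.02
position: [0.6151, -0.2493, 0.1182]
ee_rot: [0.769, 0.639, 0.0, 0.0]
ft_force: [-0.0, 1.2, 0.5]
grip_width: -0.001
grasp_force: 0.0
```

Run:
```python
from h import *
st();print(get_obs()["ft_force"])
```

```text
clk 25.02 pos [ 0.6151 -0.2493  0.1182] yaw 79.4 tilt [ 0.001  0.    -1.   ] w -0.001 j [ 0.76  0.57 -0.62  1.46  0.34  1.22 -0.09]
[-0.03810569  1.21260232  0.47441064]
```

carry_out:
  commands:
    - [[0, -0.5, -0.5, 0, 0, 0], [0, -0.5, -0.8, 0, 0, 0], [0.5, 0, -0.8, 0, 0, 0], [0.9, -0.25, -0.3, 0, 0, 0], [0.9, -0.25, -0.3, 0, 0, 0], [0.9, -0.25, -0.3, 0, 0, 0], [0.9, -0.25, 0, 0, 0, 0], [0.9, -0.25, 0, 0, 0, 0], [0.9, -0.25, 0, 0, 0, 0], [0.9, -0.25, 0, 0, 0, 0], [0.9, -0.25, 0, 0, 0, 0], [0.9, -0.25, 0, 0, 0, 0], [0.9, -0.25, 0, 0, 0, 0], [0.8, -0.25, 0, 0, 0, 0], [0, 0, 0, 0, 0, 0], [0, 0, 0, 0, 0, 0]]

```text
clock: 26.35
position: [0.541, 0.1857, 0.2385]
ee_rot: [0.768, 0.641, 0.0, -0.0]
ft_force: [0.7, -0.9, 0.6]
grip_width: 0.001
grasp_force: 0.0
```

Run:
```python
from h import *
import pickle
st()
p,a=snap("w11");pickle.dump((p,a),open("w11.pkl","wb"))
hsv=cv2.cvtColor(a,cv2.COLOR_RGB2HSV);m=cv2.inRange(hsv,(10,120,100),(28,255,255))
n,l,s,c=cv2.connectedComponentsWithStats(m)
for i in range(1,n):
    if s[i,4]>8: print(s[i,4],c[i].round(1),(c[i]/.7).round(0),onz(p,c[i],.010)[:2].round(4))
```

```text
clk 26.35 pos [0.541  0.1857 0.2385] yaw 79.7 tilt [-0.  0. -1.] w 0.001 j [ 0.3   0.33 -0.87  1.56  0.25  1.37 -0.77]
82 [217.6  93.2] [311. 133.] [0.4884 0.2909]
73 [122.7 110.8] [175. 158.] [0.3785 0.2917]
81 [265.5 142.8] [379. 204.] [0.5304 0.2279]
62 [238.2 187.9] [340. 268.] [0.4876 0.1811]
58 [150.5 203.1] [215. 290.] [0.3777 0.1818]
```

View pics/w11.png

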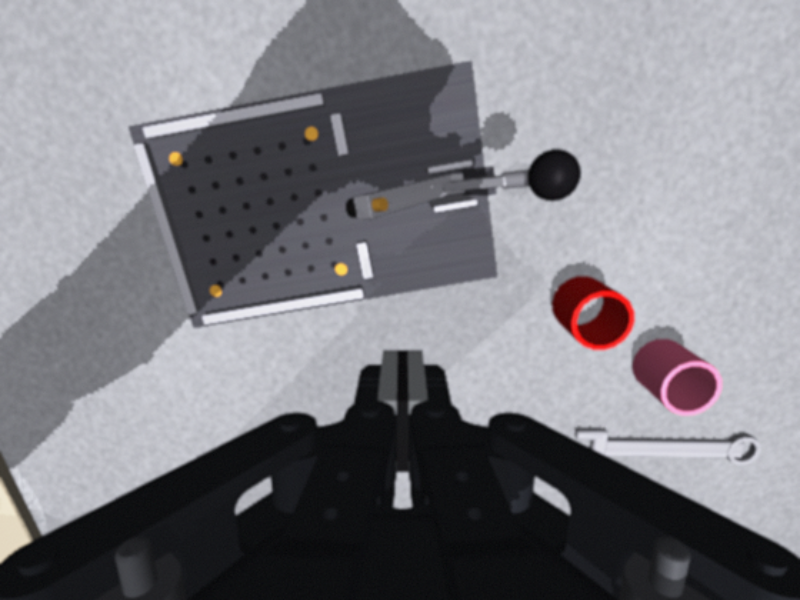

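Marking nest: orange dots at (311,133), (175,158), (340,268) and (215,290). Ball is at (554,175), and plate corners at (131,127), (193,327), (471,62) and (497,276).

Run:
```python
from h import *
import pickle
p,a=pickle.load(open("w11.pkl","rb"))
P=np.array([onz(p,np.array(u)*.7,.01)[:2] for u in [(131,127),(193,327),(471,62),(497,276)]]);print(P.round(4))
c=P.mean(0);print("centre",c-[.05,0],"ball",onz(p,np.array((554,175))*.7,.1257).round(4))
print("load centre",[st((.4434,-.2186,z)) for z in [.2]])
```

```text
[[0.352  0.3203]
 [0.3488 0.1529]
 [0.6182 0.3183]
 [0.6173 0.1508]]
centre [0.43408622 0.23554931] ball [0.6353 0.2347 0.1257]
clk 26.4 pos [0.5417 0.1836 0.2383] yaw 79.5 tilt [ 0. -0. -1.] w 0.001 j [ 0.31  0.33 -0.87  1.56  0.25  1.37 -0.77]
shift (0.4434, -0.2186, 0.2) [-10.333  -0.586   0.962]
load centre [None]
```

carry_out:
  commands:
    - [[-0.94, -0.053, 0, 0, 0, 0], [-0.94, -0.053, 0, 0, 0, 0], [-0.94, -0.053, 0, 0, 0, 0], [-0.94, -0.053, 0, 0, 0, 0], [-0.94, -0.053, 0, 0, 0, 0], [-0.94, -0.053, 0, 0, 0, 0], [-0.94, -0.053, 0, 0, 0, 0], [-0.94, -0.053, 0, 0, 0, 0], [-0.94, -0.053, 0, 0, 0, 0], [-0.94, -0.053, 0, 0, 0, 0], [-0.94, -0.053, 0, 0, 0, 0], [0, 0, 0, 0, 0, 0]]
  hand: -0.06

```text
clock: 27.4
position: [0.4392, -0.2285, 0.238]
ee_rot: [0.773, 0.634, -0.001, 0.0]
ft_force: [-0.8, -1.7, -0.7]
grip_width: 0.528
grasp_force: 0.0
```

carry_out:
  commands:
    - [[0, 0, 0, 0, 0, -1], [0, 0, 0, 0, 0, -1], [0, 0, 0, 0, 0, -1], [0, 0, 0, 0, 0, -1], [0, 0, 0, 0, 0, -1], [0, 0, 0, 0, 0, -1], [0, 0, 0, 0, 0, -1], [0, 0, 0, 0, 0, -1], [0, 0, 0, 0, 0, -1], [0, 0, 0, 0, 0, -1], [0, 0, 0, 0, 0, -1], [0, 0, 0, 0, 0, -1], [0, 0, 0, 0, 0, -1], [0, 0, 0, 0, 0, -1], [0, 0, 0, 0, 0, -1], [0, 0, 0, 0, 0, -0.1], [0, 0, 0, 0, 0, 0], [0, 0, 0, 0, 0, 0]]

```text
clock: 28.9
position: [0.4427, -0.2197, 0.2384]
ee_rot: [0.089, 0.996, -0.0, -0.0]
ft_force: [0.7, -0.5, -0.1]
grip_width: 0.532
grasp_force: 0.0
```

Run:
```python
from h import *
import pickle
st((.4434,-.2186,.12))
p,a=snap("w12");pickle.dump((p,a),open("w12.pkl","wb"))
b=camera("side");sp=camera_params("side")
for q in (0,1.05): print(q,proj(sp,[.4434+.985*(.1535+.08*np.sin(q-.4)),-.2186-.1736*(.1535+.08*np.sin(q-.4)),.062+.08*np.cos(q-.4)]))
c=b[120:230,230:390]
cv2.imwrite("pics/c12.png",np.vstack([cv2.resize(a[...,::-1],(560,420)),cv2.resize(c[...,::-1],(260,178)).repeat(1,0) if 0 else cv2.copyMakeBorder(cv2.resize(c[...,::-1],(262,180)),0,0,0,298,cv2.BORDER_CONSTANT)]))
```

```text
clk 28.9 pos [ 0.4427 -0.2197  0.2384] yaw 169.8 tilt [-0. -0. -1.] w 0.532 j [ 1.01  0.08 -0.67  1.76  0.05  1.32  1.72]
shift (0.4434, -0.2186, 0.12) [-0.011  0.031  2.96 ]
0 [282.95397569 150.04909037]
1.05 [258.71462249 149.32152102]
```

View pics/c12.png

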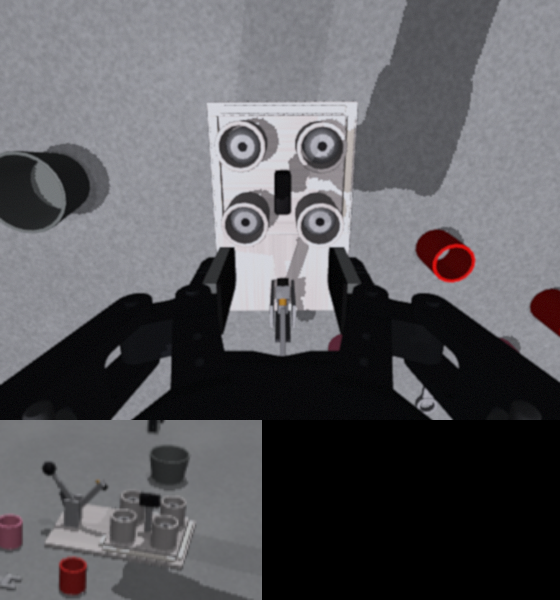

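The side crop puts the loading ball at (259,149), the open position. All four sleeves are home, and the grip bar is at (283,193) in the wrist view.

Run:
```python
from h import *
import pickle
p,a=pickle.load(open("w12.pkl","rb"))
g=a.max(2);m=np.zeros_like(g);m[150:235,255:310]=(g[150:235,255:310]<40)
n,l,s,c=cv2.connectedComponentsWithStats(m);i=1+np.argmax(s[1:,4]);x,y,w,h,_=s[i];print(s[i],c[i])
for z in(.102,): print(onz(p,(x+w/2-.5,y+h/2-.5),z), [onz(p,u,z)[:2].round(4) for u in((x,y),(x+w,y+h))])
```

```text
[275 171  16  43 647] [282.21174652 191.69242658]
[ 0.44092282 -0.21784986  0.102     ] [array([ 0.4207, -0.221 ]), array([ 0.4631, -0.2138])]
```

carry_out:
  commands:
    - [[0, 0.02, 0.8, 0, 0, 0], [0, 0, 0.8, 0, 0, 0], [0, 0, 0.8, 0, 0, 0], [0, 0, 0.8, 0, 0, 0], [0, 0, 0.5, 0, 0, 0], [0, 0, 0.3, 0, 0, 0], [0, 0, 0.1, 0, 0, 0], [0, 0, 0, 0, 0, 0]]

```text
clock: 29.67
position: [0.4432, -0.2183, 0.0742]
ee_rot: [0.087, 0.996, 0.0, -0.0]
ft_force: [0.0, -0.2, 0.3]
grip_width: 0.529
grasp_force: 0.0
```

carry_out:
  commands:
    - [[0, 0, 0, 0, 0, 0], [0, 0, 0, 0, 0, 0], [0, 0, 0, 0, 0, 0], [0, 0, 0, 0, 0, 0], [0, 0, 0, 0, 0, 0], [0, 0, 0, 0, 0, 0], [0, 0, 0, 0, 0, 0], [0, 0, 0, 0, 0, 0]]
  hand: 1
  force: 100

```text
clock: 30.33
position: [0.4442, -0.219, 0.076]
ee_rot: [0.087, 0.996, -0.001, 0.001]
ft_force: [-1.6, -0.7, 5.7]
grip_width: 0.17
grasp_force: 98.1
```

Run:
```python
from h import *
st();print(get_obs()["ft_force"])
```

```text
clk 30.33 pos [ 0.4442 -0.219   0.076 ] yaw 170.0 tilt [ 0.002 -0.002 -1.   ] w 0.17 j [ 0.96  0.27 -0.65  1.95  0.19  0.99  1.61]
[-1.63449055 -0.65499313  5.68192904]
```

carry_out:
  commands:
    - [[0, 0, -0.1, 0, 0, 0], [0, 0, -0.2, 0, 0, 0], [0, 0, -0.3, 0, 0, 0], [0, 0, -0.4, 0, 0, 0], [0, 0, -0.5, 0, 0, 0], [0, 0, -0.5, 0, 0, 0], [0, 0, -0.4, 0, 0, 0], [0, 0, -0.3, 0, 0, 0], [0, 0, -0.2, 0, 0, 0], [0, 0, -0.1, 0, 0, 0], [0, 0, 0, 0, 0, 0]]

```text
clock: 31.25
position: [0.4434, -0.2184, 0.1949]
ee_rot: [0.087, 0.996, -0.0, 0.0]
ft_force: [1.0, -0.8, -8.5]
grip_width: 0.167
grasp_force: 97.9
```

Run:
```python
from h import *
st((.4333,.2362,.196));print(get_obs()["ft_force"],get_obs()["torque"])
```

```text
clk 31.25 pos [ 0.4434 -0.2184  0.1949] yaw 170.0 tilt [ 0.001 -0.001 -1.   ] w 0.167 j [ 1.    0.12 -0.67  1.82  0.08  1.23  1.7 ]
shift (0.4333, 0.2362, 0.196) [ 2.219 11.15  -0.034]
[ 1.00036739 -0.78340987 -8.48316915] [-0.02375056 -0.05022953 -0.02651989]
```

carry_out:
  commands:
    - [[0.05, 0.25, 0, 0, 0, 0], [0.09, 0.45, 0, 0, 0, 0], [0.13, 0.65, 0, 0, 0, 0], [0.13, 0.65, 0, 0, 0, 0], [0.13, 0.65, 0, 0, 0, 0], [0.13, 0.65, 0, 0, 0, 0], [0.13, 0.65, 0, 0, 0, 0], [0.13, 0.65, 0, 0, 0, 0], [0.13, 0.65, 0, 0, 0, 0], [0.13, 0.65, 0, 0, 0, 0], [0.13, 0.65, 0, 0, 0, 0], [0.13, 0.65, 0, 0, 0, 0], [0.13, 0.65, 0, 0, 0, 0], [0.13, 0.65, 0, 0, 0, 0], [0.13, 0.65, 0, 0, 0, 0], [0.13, 0.65, 0, 0, 0, 0], [0.13, 0.65, 0, 0, 0, 0], [0.09, 0.45, 0, 0, 0, 0], [0.05, 0.25, 0, 0, 0, 0], [0, 0, 0, 0, 0, 0]]

```text
clock: 32.92
position: [0.4309, 0.2395, 0.1936]
ee_rot: [0.085, 0.996, 0.001, -0.001]
ft_force: [-0.2, 0.4, -8.7]
grip_width: 0.165
grasp_force: 98.3
```

carry_out:
  commands:
    - [[0, 0, 0, 0, 0, -0.4], [0, 0, 0, 0, 0, -0.4], [0, 0, 0, 0, 0, -0.4], [0, 0, 0, 0, 0, -0.4], [0, 0, 0, 0, 0, 0], [0, 0, 0, 0, 0, 0], [0, 0, 0, 0, 0, 0]]

```text
clock: 33.5
position: [0.4325, 0.236, 0.194]
ee_rot: [0.004, 1.0, -0.0, -0.0]
ft_force: [-0.3, -0.1, -7.9]
grip_width: 0.164
grasp_force: 98.3
```

Run:
```python
from h import *
import pickle
st((.4333,.2362,.196));print(get_obs()["ft_force"])
p,a=snap("w13");pickle.dump((p,a),open("w13.pkl","wb"))
```

```text
clk 33.5 pos [0.4325 0.236  0.194 ] yaw 179.5 tilt [-0. -0. -1.] w 0.164 j [ 0.45  0.21 -1.13  1.81  0.2   1.25  0.82]
shift (0.4333, 0.2362, 0.196) [-0.021  0.006 -0.05 ]
[-0.25023388 -0.10972186 -7.93975848]
```

View pics/w13.png

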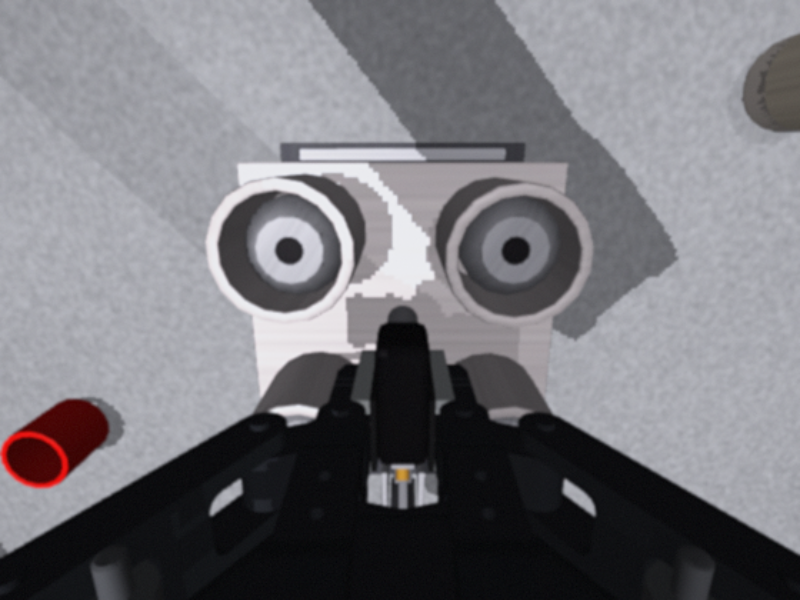

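The pallet hangs level and square. Its arbor tops are at (289,250) and (515.5,250), and the nest's -x edge runs from (281,143) to (525,143), centred.

Run:
```python
from h import *
import pickle
p,a=pickle.load(open("w13.pkl","rb"))
z=.062+.194-.0755
A,B=[onz(p,np.array(u)*.7,z)[:2] for u in [(289,250),(515.5,250)]];d=A-B
print(A,B,np.linalg.norm(d),"yaw",np.degrees(np.arctan2(d[1],d[0]))%180-90,"centre",(A+B)/2+[.04,0])
E1,E2=[onz(p,np.array(u)*.7,.01)[:2] for u in [(281,143),(525,143)]];print(E1,E2)
e=[onz(p,np.array(u)*.7,z-.04)[:2] for u in [(237,163),(569,163)]];print("pallet -x corners",e)
```

```text
[0.39124263 0.19700755] [0.39192098 0.27665334] 0.07964868256145632 yaw -0.48798652805095344 centre [0.43158181 0.23683045]
[0.34807491 0.15355658] [0.34952108 0.32194196]
pallet -x corners [array([0.36157278, 0.16783783]), array([0.36276586, 0.30695841])]
```

carry_out:
  commands:
    - [[-0.037, -0.015, 0.2, 0, 0, 0], [0, 0, 0.4, 0, 0, 0], [0, 0, 0.5, 0, 0, 0], [0, 0, 0.5, 0, 0, 0], [0, 0, 0.4, 0, 0, 0], [0, 0, 0.3, 0, 0, 0], [0, 0, 0.2, 0, 0, 0], [0, 0, 0.1, 0, 0, 0], [0, 0, 0.1, 0, 0, 0], [0, 0, 0.1, 0, 0, 0], [0, 0, 0, 0, 0, 0], [0, 0, 0, 0, 0, 0]]

```text
clock: 34.55
position: [0.4344, 0.2358, 0.0826]
ee_rot: [0.003, 1.0, 0.0, 0.0]
ft_force: [-0.2, 1.9, -8.0]
grip_width: 0.166
grasp_force: 98.4
```

carry_out:
  commands:
    - [[0, 0, 0.06, 0, 0, 0], [0, 0, 0.06, 0, 0, 0], [0, 0, 0.05, 0, 0, 0], [0, 0, 0.03, 0, 0, 0], [0, 0, 0, 0, 0, 0], [0, 0, 0, 0, 0, 0]]

```text
clock: 35.05
position: [0.4343, 0.2357, 0.076]
ee_rot: [0.003, 1.0, -0.001, 0.0]
ft_force: [-10.7, -7.9, 20.7]
grip_width: 0.165
grasp_force: 102.6
```

carry_out:
  commands:
    - [[0, 0, -0.03, 0, 0, 0], [0, 0, 0, 0, 0, 0], [0, 0, 0, 0, 0, 0]]

```text
clock: 35.3
position: [0.4345, 0.2358, 0.076]
ee_rot: [0.003, 1.0, -0.0, 0.0]
ft_force: [-3.8, -3.1, 4.6]
grip_width: 0.168
grasp_force: 100.3
```

carry_out:
  commands:
    - [[0, 0, 0, 0, 0, 0], [0, 0, 0, 0, 0, 0], [0, 0, 0, 0, 0, 0], [0, 0, 0, 0, 0, 0], [0, 0, 0, 0, 0, 0]]
  hand: -0.06

```text
clock: 35.72
position: [0.4343, 0.2359, 0.0756]
ee_rot: [0.003, 1.0, 0.0, 0.0]
ft_force: [-0.0, -1.0, -0.1]
grip_width: 0.534
grasp_force: 0.0
```

carry_out:
  commands:
    - [[0, 0, -0.3, 0, 0, 0], [0, 0, -0.6, 0, 0, 0], [0, 0, -0.7, 0, 0, 0], [0, 0, -0.7, 0, 0, 0], [0, 0, -0.7, 0, 0, 0], [0, 0, -0.7, 0, 0, 0], [0, 0, -0.3, 0, 0, 0], [0, 0, 0, 0, 0, 0], [0, 0, 0, 0, 0, 0]]

```text
clock: 36.47
position: [0.4343, 0.2357, 0.2359]
ee_rot: [0.003, 1.0, -0.0, 0.001]
ft_force: [-0.3, -0.8, -0.9]
grip_width: 0.533
grasp_force: 0.0
```

Run:
```python
from h import *
import pickle
st()
p,a=snap("w14");pickle.dump((p,a),open("w14.pkl","wb"))
# arbor tops: dark hole centres near predictions
g=cv2.cvtColor(a,cv2.COLOR_RGB2GRAY)
for X in [(-.04,-.04),(-.04,.04),(.04,-.04),(.04,.04)]:
    u=proj(p,[.4333+X[0],.2362+X[1],.062]).round().astype(int)
    w=g[u[1]-9:u[1]+10,u[0]-9:u[0]+10]
    if w.shape!=(19,19): print(u,"out");continue
    m=(w<40).astype(np.uint8);n,l,s,c=cv2.connectedComponentsWithStats(m)
    for i in range(1,n):
        if s[i,4]>8: q=c[i]+u-9;print(X,s[i],(onz(p,q,.062)[:2]-[.4333,.2362]).round(4))
```

```text
clk 36.47 pos [0.4343 0.2357 0.2359] yaw 179.6 tilt [ 0.001 -0.    -1.   ] w 0.533 j [ 0.48  0.17 -1.15  1.75  0.16  1.33  0.86]
(-0.04, 0.04) [ 7  7  7  7 39] [-0.0393  0.0409]
(0.04, -0.04) [ 6  7  7  6 30] [ 0.0401 -0.0402]
(0.04, 0.04) [ 7  7  6  6 30] [0.0406 0.0401]
```

View pics/w14.png

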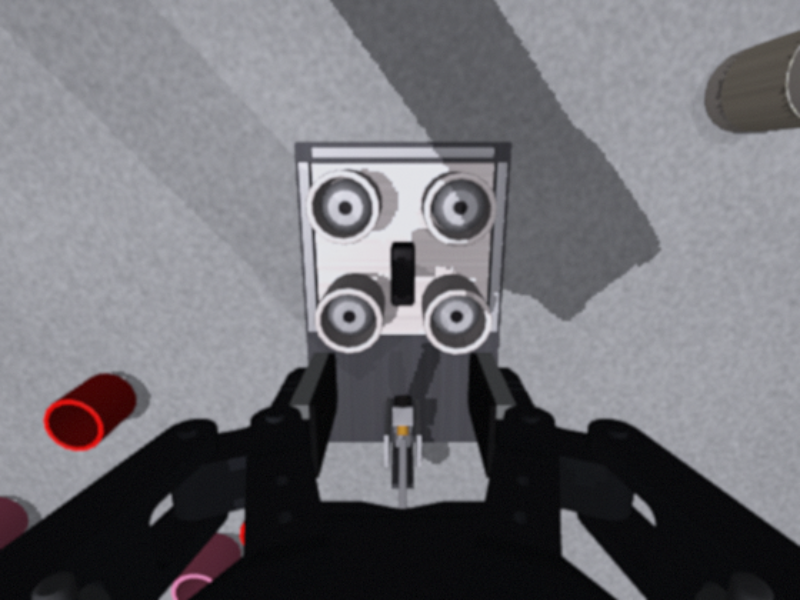

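Pallet is seated flat: arbors are within 1 mm of nominal, at (345,207), (460,207), (349,317) and (456,317), with the clamp arm open near (402,430). Now to lock the marking clamp.

carry_out:
  commands:
    - [[-0.8, 0, 0, 0, 0, 0], [-0.8, 0, 0, 0, 0, 0], [-0.8, 0, 0, 0, 0, 0], [-0.8, 0, 0, 0, 0, 0], [-0.8, 0, 0, 0, 0, 0], [-0.8, 0, 0, 0, 0, 0], [-0.8, -0.02, 0, 0, 0, 0], [-0.5, 0, 0, 0, 0, 0], [0, 0, 0, 0, 0, 0], [0, 0, 0, 0, 0, 0]]
  hand: 1
  force: 25

```text
clock: 37.35
position: [0.6779, 0.2337, 0.2328]
ee_rot: [0.003, 1.0, -0.0, -0.002]
ft_force: [-0.3, 0.3, 0.5]
grip_width: 0.003
grasp_force: 0.0
```

Run:
```python
from h import *
st((.676,.2348,.12),(.58,.2350,.12))
```

```text
clk 37.35 pos [0.6779 0.2337 0.2328] yaw 179.6 tilt [-0.004 -0.    -1.   ] w 0.003 j [ 0.13  0.71 -0.93  1.13  0.54  1.55  0.88]
shift (0.676, 0.2348, 0.12) [0.037 0.029 2.82 ]
shift (0.58, 0.235, 0.12) [2.437 0.019 2.828]
```

carry_out:
  commands:
    - [[0, 0.02, 0.6, 0, 0, 0], [0, 0, 0.7, 0, 0, 0], [0, 0, 0.7, 0, 0, 0], [0, 0, 0.6, 0, 0, 0], [0, 0, 0.22, 0, 0, 0], [0, 0, 0, 0, 0, 0]]

```text
clock: 37.85
position: [0.6762, 0.2336, 0.1201]
ee_rot: [0.003, 1.0, -0.001, -0.002]
ft_force: [-0.8, -0.2, -0.6]
grip_width: -0.005
grasp_force: 0.0
```

carry_out:
  commands:
    - [[0.2, 0, 0, 0, 0, 0], [0.2, 0, 0, 0, 0, 0], [0.2, 0, 0, 0, 0, 0], [0.2, 0, 0, 0, 0, 0], [0.2, 0, 0, 0, 0, 0], [0.2, 0, 0, 0, 0, 0], [0.2, 0, 0, 0, 0, 0], [0.2, 0, 0, 0, 0, 0], [0.2, 0, 0, 0, 0, 0], [0.2, 0, 0, 0, 0, 0], [0.2, 0, 0, 0, 0, 0], [0.2, 0, 0, 0, 0, 0], [0, 0, 0, 0, 0, 0]]

```text
clock: 38.93
position: [0.5804, 0.2348, 0.1225]
ee_rot: [0.003, 1.0, -0.0, -0.001]
ft_force: [0.8, -0.2, 0.5]
grip_width: 0.003
grasp_force: 0.0
```

```bash
cat > ball.py <<'E'
from h import *
st();print(get_obs()["ft_force"].round(1))
def find(name):
    p=camera_params(name);a=camera(name);out=[]
    for nm,c,y in(("stage",(.4333,.2362),-.4),("load",(.4434,-.2186),-10)):
        e=np.array([np.cos(np.radians(y)),np.sin(np.radians(y))]);r=[]
        for q in np.arange(0,1.06,.15):
            x=.1535+.08*np.sin(q-.4);u=proj(p,[*(np.array(c)+x*e),.062+.08*np.cos(q-.4)]).round().astype(int)
            r.append((round(float(q),2),u.tolist(),int(a[u[1]-2:u[1]+3,u[0]-2:u[0]+3].max(2).mean())))
        print(name,nm,*r)
find("side");find("scene")
E
python3 ball.py
```

```text
clk 38.93 pos [0.5804 0.2348 0.1225] yaw 179.7 tilt [-0.001 -0.001 -1.   ] w 0.003 j [ 0.25  0.61 -0.97  1.55  0.52  1.26  0.76]
[ 0.8 -0.2  0.5]
side stage (0.0, [269, 243], 13) (0.15, [264, 241], 49) (0.3, [259, 240], 18) (0.45, [254, 239], 85) (0.6, [249, 239], 124) (0.75, [245, 240], 124) (0.9, [240, 241], 124) (1.05, [236, 243], 101)
side load (0.0, [283, 150], 121) (0.15, [279, 148], 88) (0.3, [276, 147], 62) (0.45, [272, 147], 69) (0.6, [269, 147], 71) (0.75, [265, 147], 74) (0.9, [262, 148], 76) (1.05, [259, 149], 78)
scene stage (0.0, [352, 229], 28) (0.15, [350, 230], 47) (0.3, [348, 232], 67) (0.45, [346, 234], 75) (0.6, [343, 237], 112) (0.75, [341, 240], 153) (0.9, [339, 244], 172) (1.05, [337, 248], 118)
scene load (0.0, [209, 181], 149) (0.15, [206, 181], 147) (0.3, [203, 182], 138) (0.45, [200, 183], 134) (0.6, [196, 185], 145) (0.75, [193, 188], 141) (0.9, [191, 190], 87) (1.05, [188, 194], 25)
```

carry_out:
  commands:
    - [[-0.5, 0, 0, 0, 0, 0], [-0.6, 0, -0.2, 0, 0, 0], [0, 0, -0.8, 0, 0, 0], [0, 0, -0.9, 0, 0, 0], [0, 0, -0.9, 0, 0, 0], [-0.5, 0, -0.5, 0, 0, 0], [0, 0, 0, 0, 0, 0], [0, 0, 0, 0, 0, 0], [0, 0, 0, 0, 0, 0], [0, 0, 0, 0, 0, 0]]

```text
clock: 39.87
position: [0.6454, 0.2343, 0.2532]
ee_rot: [0.003, 1.0, -0.0, -0.001]
ft_force: [0.1, 0.0, -0.8]
grip_width: -0.003
grasp_force: 0.0
```

```bash
python3 ball.py
python3 - <<'E'
from h import *
p=camera_params("wrist");a=camera("wrist")
print([(proj(p,[.4333+x,.2362+y,.062]).round(0).tolist()) for x in(-.04,.04) for y in(-.04,.04)])
g=cv2.cvtColor(a,cv2.COLOR_RGB2GRAY)
for x in(-.04,.04):
  for y in(-.04,.04):
    u=proj(p,[.4333+x,.2362+y,.062]).round().astype(int);w=g[u[1]-8:u[1]+9,u[0]-8:u[0]+9];m=(w<40).astype(np.uint8);n,l,s,c=cv2.connectedComponentsWithStats(m)
    print([(int(s[i,4]),(onz(p,c[i]+u-8,.062)[:2]-[.4333+x,.2362+y]).round(4)) for i in range(1,n) if s[i,4]>6])
E
```

```text
clk 39.87 pos [0.6454 0.2343 0.2532] yaw 179.7 tilt [-0.002 -0.001 -1.   ] w -0.003 j [ 0.17  0.64 -0.96  1.2   0.51  1.55  0.86]
[ 0.1  0.  -0.8]
side stage (0.0, [269, 243], 14) (0.15, [264, 241], 83) (0.3, [259, 240], 121) (0.45, [254, 239], 126) (0.6, [249, 239], 125) (0.75, [245, 240], 125) (0.9, [240, 241], 124) (1.05, [236, 243], 101)
side load (0.0, [283, 150], 121) (0.15, [279, 148], 123) (0.3, [276, 147], 123) (0.45, [272, 147], 123) (0.6, [269, 147], 123) (0.75, [265, 147], 111) (0.9, [262, 148], 47) (1.05, [259, 149], 17)
scene stage (0.0, [352, 229], 24) (0.15, [350, 230], 30) (0.3, [348, 232], 81) (0.45, [346, 234], 107) (0.6, [343, 237], 125) (0.75, [341, 240], 155) (0.9, [339, 244], 175) (1.05, [337, 248], 121)
scene load (0.0, [209, 181], 152) (0.15, [206, 181], 149) (0.3, [203, 182], 141) (0.45, [200, 183], 137) (0.6, [196, 185], 148) (0.75, [193, 188], 144) (0.9, [191, 190], 90) (1.05, [188, 194], 27)bash:  2169 Segmentation fault         python3 - <<'E'
from h import *
p=camera_params("wrist");a=camera("wrist")
print([(proj(p,[.4333+x,.2362+y,.062]).round(0).tolist()) for x in(-.04,.04) for y in(-.04,.04)])
g=cv2.cvtColor(a,cv2.COLOR_RGB2GRAY)
for x in(-.04,.04):
  for y in(-.04,.04):
    u=proj(p,[.4333+x,.2362+y,.062]).round().astype(int);w=g[u[1]-8:u[1]+9,u[0]-8:u[0]+9];m=(w<40).astype(np.uint8);n,l,s,c=cv2.connectedComponentsWithStats(m)
    print([(int(s[i,4]),(onz(p,c[i]+u-8,.062)[:2]-[.4333+x,.2362+y]).round(4)) for i in range(1,n) if s[i,4]>6])
E
```

```bash
python3 -c "
from workcell import *
print(hand_in())"
```

```text
the job is handed in; nothing more can be done
None
```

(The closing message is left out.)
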